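# Set up and start a run in a clamshell test fixture

## Robot

A 7-joint arm with a two-finger parallel gripper is mounted at the origin on the work surface. World frame = base frame: x ahead of the robot, y to its left, z up, the work surface at z = 0. Lengths are in m, angles in degrees, forces in N, time in s.
With the tool pointing down it reaches from about 0.425 to 0.875 m from the base axis. Payload 4.7 kg.
Tool frame: the origin (TCP) lies on the centre line of the jaws, within the pads' length; the fingertips stand 14 mm ahead of it and the grasp point (between the pads) lies 5 mm behind it; z points along the fingers, y is the line along which they close (so a half turn about z gives the same grasp; the last joint's range is limited). The gripper opens to 87 mm and grips with 3 to 60 N. Pads are 19 mm wide; open, the fingers measure 117 mm over their backs; the gripper's body (75 mm by 190 mm) begins 51 mm behind the grasp point.
Start: joints at [76.095, 18.392, -4.016, 83.108, 1.295, 78.541, -3.26], TCP at [0.165, -0.629, 0.237] pointing down, gripper open.
Joint ranges: [-163.93, 163.93], [-17.29, 119.83], [-79.2, 71.16], [3.27, 140.29], [-89.18, 269.18], [5.43, 117.66], [-154.24, 154.24]. Speed limits (degrees/s): [147.25, 147.25, 180, 180, 180, 180, 180].

## Interface

Orientations are given as [roll, pitch, yaw] about the fixed x, y, z axes, in that order (R = Rz(yaw) Ry(pitch) Rx(roll)).
In Python, from cell import env gives the robot as it stands.
- The arm moves only by the tool jog_arm, never from a script. Its argument "motion" is a list that holds one entry, the list of rows, each a list of 7 numbers: the shift along the tool's x, y, z in units of 0.1 m (1.0 is 0.1 m), then the turn, a rotation vector about the tool's x, y, z in units of 180 degrees (1.0 is 180 degrees), then the closure, from 0 (fully open) to 1 (shut). A call has 1 to 5 rows; each row is the pose to reach, as a shift and turn from the pose commanded when the call began, along the tool's axes at that moment, turning the shorter way round; what a row does not reach only later rows make up. A row lasts 1/10 s, in which the tool goes at most 50 mm and 8.59 degrees, less where a joint would pass 70% of its speed; a pose out of reach is approached as far as the arm can. A call with a number of a shift or a turn outside -1 to 1 is refused whole. A call with a gripper value outside its range is refused whole. The fingers move at their own pace and stop on an object; "grip_force" is the grip in N (left out, the last holds). Time passes only in rows, so rows that repeat a pose let the fingers close. It gives the time, the measured TCP pose, the force, the opening and the grip force at its end, in the units of the state.
- env.get_obs(): the state, without advancing time (a new reading comes with each control period).
- env.read_camera(name): name is "side" or "top" or "wrist"; returns (picture, depth): 384x512x3 uint8, red, green, blue; 384x512 float32, m along the optical axis (not along the pixel's ray), 0 where there is no reading.
- env.camera_info(name): a dict with "camera_matrix" (3x3 intrinsics, pixels), "origin" and "orientation" of the camera in the world; the wrist camera has in their place "mount" (4x4, takes a point from camera to tool coordinates, whose origin is the TCP and whose axes are the flange's). Camera axes: x right, y down, z forward; pixel columns grow to the right and rows downward; lengths in m; the calibration is good to about 2 mm. The wrist camera is an equidistant fisheye: a pixel r from the principal point sees the ray r / f radians off the axis. A picture is of the moment at which its call begins: read the wrist's pose just before it. camera_info takes no time and is no camera call.
- env.sign_off(): hands the job in; it is judged then, once.
The state is a dict: "time_s": time; "qpos": joint angles; "joint_velocities": joint speeds; "effort": joint torques, N m; "tool_pos": TCP position; "tool_rot": TCP orientation; "force": force on the tool from outside, world axes, zero at the start; "wrist_torque": the same for the moment, N m; "grip_width": finger opening in m; "grasp_force": force on a finger pad.
Only numpy, scipy, OpenCV 4.12 (cv2) and the standard library are available. Lean on these libraries where they do the work, as an engineer would, in place of code of your own. Each camera call takes 0.05 s, during which the arm holds its last target. There are 200 camera calls.

## Task

Lift the grey guard plate out of the test fixture by its bail and leave it hanging by the bail on the two prongs of the hook stand, then put every white module from the bench into a nest bay of its own, flat on the bay floor, while the cover is still up. Then lower the clear cover gently by its bar handle until it rests fully shut, without letting it drop, and take the black-knobbed lever through its stepped gate from the release end near the robot: stop for about a second in the half-stroke notch (the left-hand leg halfway along), then carry on to the full-stroke far end and leave it there. Do not disturb the other things on the bench.

Things in the scene. Friction and masses are not known exactly. Their poses are not given: they have to be found in the camera images.
- fixture: Clamshell test fixture, fixed to the bench: grey base with three nest bays, spanning x -95..95, y -135..120 mm, 60 high; at its right (y -135..-235) the lever console, 118 high, topped by the steel gate plate. Origin at bench level; x from its front (robot side) to the hinge at its back, y to its left, z up.
- bay1 (a point): Centre of the floor of the left bay (fixture x -8, y +66, z 60 mm), axes as the fixture's. Pocket 108 (x) by 60 (y) mm, framed by black walls 6 thick and 12 high, shared with the next bay. Any module fits any bay, either way round, long side along x. With the cover up, the cover stands behind the hinge line, 83 mm from here.
- bay2 (a point): The same, middle bay (fixture y 0).
- bay3 (a point): The same, right bay next to the console (fixture y -66).
- module1: White electronic module, 0.1 to 0.21 kg; may be absent. Base 96 (x) by 50 (y) by 22 high, on it a nose 66 (x) by 26 (y) from 22 to 52 mm high; origin at the centre of its underside, z up. Lies upright on the bench at the robot's left; grip the nose across its 26 mm width (y), fingertips over 22 mm above the underside.
- module2: Another, just the same; may be absent.
- module3: Another, just the same; may be absent.
- guard: Probe guard: grey plastic plate 100 (x) by 190 (y) by 6 mm, 0.2 kg, origin at the centre of its underside. At the start it lies level on the nest walls, underside at z = 72 mm. A steel bail stands rigidly on its middle: legs near x = -45 and +45, round cross bar along x, 10 mm thick, 104 long.
- guard_bail (a point): Middle of the bail's cross bar, 68 mm above the plate's underside; axes as guard.
- hook_seat (a point): On the fixed steel hook stand at the right: middle of the cross bar when hung, 250 mm above the bench, bar along y. Axes: z up; post at x +125, nothing over z 248 there; two 8 mm prongs at y -34 and +34 run level at z 241 from the post to x -30, then turn up to tips at x -37, z 262. The fingers fit between the prongs. Bring the bail in from -x above the tips, plate below the prongs.
- cover (a joint): Angle of the clear cover, rad: 0 fully shut on its stop, 1.66 fully up against its back stop, a little past upright, where it stays by itself. Tipped forward of about 1.2 rad it falls shut by its weight (0.6 kg, lightly damped). It is 230 wide, 160 deep, 62 thick. The hinge axis is parallel to fixture y, at fixture x 75, z 64 mm.
- cover_handle (a point): Middle of the cover's bar handle: round, 10 mm thick, 100 long between its arms, parallel to the hinge. Shut: 202 mm in front of and 31 above the hinge axis, 37 mm clear behind it to the cover's front face. Fully up: 49 behind and 194 above the axis. Gripped from above it can turn between the fingers. The shut cover's top is at z 126.
- lever_knob (a point): Centre of the black ball knob, 34 mm across, on the 9 mm stem of the press lever, which tips about a pivot 165 mm below it, takes about 2 N to move and stays where left. The stem runs in a 14 mm wide stepped slot in the gate plate. Advancing it (fixture +x) slides a claw over the cover's lug: shut the cover first, it is locked after that.
- gate_release (a point): Knob's centre when the lever is at the release end of the slot, nearest the robot, where it starts: fixture x -45, y -200, z 168 mm. From here the slot goes away (+x) to gate_turn1, left (+y) to gate_turn2, away through gate_half to gate_turn3, right to gate_turn4, away to gate_full. Axes as the fixture's.
- gate_turn1 (a point): Knob's centre at the first corner of the slot (fixture x -16, y -201, z 173 mm).
- gate_turn2 (a point): Knob's centre at the second corner (fixture x -16, y -169, z 173 mm).
- gate_half (a point): Knob's centre in the middle of the left-hand leg, the half-stroke notch (fixture x 0, y -169, z 174 mm); the leg runs 16 mm before and behind it.
- gate_turn3 (a point): Knob's centre at the third corner (fixture x 16, y -169, z 173 mm).
- gate_turn4 (a point): Knob's centre at the fourth corner (fixture x 16, y -201, z 173 mm).
- gate_full (a point): Knob's centre at the full-stroke end of the slot, farthest from the robot (fixture x 45, y -200, z 168 mm).
- cleaner: Blue spray-cleaner bottle, 60 across, 150 high, standing at the right; leave it alone.
- screwdriver: Screwdriver, 170 long, lying between the fixture and the hook stand; leave it alone.
- meter: Black hand-held meter, 160 by 78 by 32 high, lying at the right; leave it alone.
Mind the look-alikes: they are no part of the job. What is shaped like the module1 but brown, green or red is not meant.

How it is judged:
By the outcome, as a careful person would: the job done as asked, in the order asked, and still so for the second after the job is handed in, with the robot touching nothing.
Of module1, module2, module3 only 2 to 3 are there at a start; the rules pass over those that are not, and their reading is None.
At some moment in a run one of module1, module2, module3 may be knocked a few centimetres aside while the robot is not near it.
It also fails if it takes over 192 s, if anything falls off the work surface, if the arm or the gripper's body presses on something with over 40 N, if the wrist force passes 120 N, or if a joint passes its speed limit or range.

## Working session

There is one attempt and no reset: what is moved stays moved. The work goes in short steps, Python scripts to look and compute and a tool call to move; the robot and the scene stay as the last step left them, time stands still between calls to the robot, and variables do not carry over. Pictures are saved under pics/ and viewed, at most 14 in all, crops included, and the job is handed in when it is done.

Besides the shell and the picture viewer there is one more tool, called as name(argument=value, ...) on one line, values as JSON. jog_arm: Moves the arm, as the interface text tells. Shifts and turns lie within -1 to 1; 1 stands for 0.1 m of shift or 180 degrees of turn. Its arguments: {"type":"object","properties":{"motion":{"type":"array","items":{"type":"array","items":{"type":"array","items":{"type":"number"}}}},"grip_force":{"type":"number"}},"required":["motion"]}

```bash
ls; mkdir -p pics
python3 - <<'E'
from cell import env
import cv2,numpy as np
o=env.get_obs();print({k:np.round(v,3).tolist() if v is not None else None for k,v in o.items()})
for n in ("top","side"):
    i=env.camera_info(n);print(n,i)
    p,d=env.read_camera(n);cv2.imwrite(f"pics/{n}0.png",p[:,:,::-1]);np.savez(f"{n}0.npz",p=p,d=d)
print(env.camera_info("wrist"))
E
```

```text
pics
{'time_s': 0.0, 'qpos': [76.095, 18.438, -4.017, 83.176, 1.297, 78.541, -3.258], 'joint_velocities': [-0.036, -0.065, 0.046, 0.052, -0.017, -0.046, 0.062], 'effort': [0.0, -49.129, -0.404, -31.253, -0.064, 0.044, 0.0], 'tool_pos': [0.165, -0.628, 0.235], 'tool_rot': [-179.891, 0.007, 14.719], 'force': [0.187, -0.301, -0.151], 'wrist_torque': [-0.004, 0.05, -0.039], 'grasp_force': 0.0, 'grip_width': 0.087}
top {'camera_matrix': array([[409.14736586,   0.        , 253.76855653],
       [  0.        , 409.14736586, 191.86309819],
       [  0.        ,   0.        ,   1.        ]]), 'origin': array([3.94366368e-01, 5.79839623e-04, 1.46870709e+00]), 'orientation': array([-1.76308728e+02,  8.90592614e-02, -9.11700861e+01])}
side {'camera_matrix': array([[359.47995084,   0.        , 254.33095112],
       [  0.        , 359.47995084, 195.03221806],
       [  0.        ,   0.        ,   1.        ]]), 'origin': array([0.15016621, 0.7082764 , 1.11722185]), 'orientation': array([-140.35797655,    0.78588988, -158.59166841])}
{'camera_matrix': array([[297.31863964,   0.        , 257.81523758],
       [  0.        , 297.31863964, 195.56786099],
       [  0.        ,   0.        ,   1.        ]]), 'mount': array([[-4.10105535e-04, -9.70592606e-01, -2.40727698e-01,
         6.64221019e-02],
       [ 9.99998763e-01, -3.24465319e-05, -1.57278396e-03,
         1.74652443e-03],
       [ 1.51872171e-03, -2.40728046e-01,  9.70591418e-01,
        -1.47953783e-01],
       [ 0.00000000e+00,  0.00000000e+00,  0.00000000e+00,
         1.00000000e+00]])}
```

View pics/top0.png

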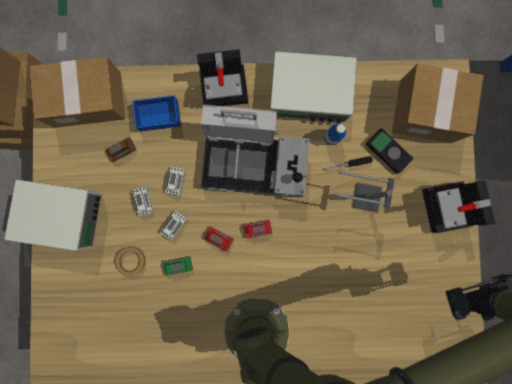

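View pics/side0.png

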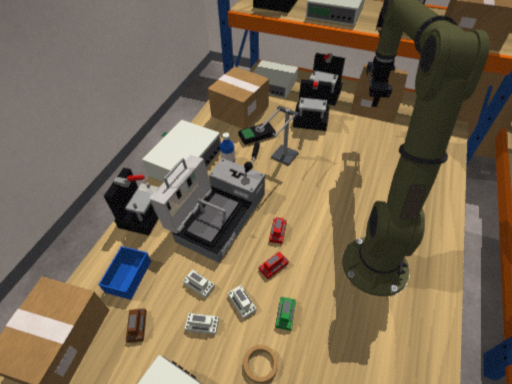

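```bash
cat > h.py <<'E'
import numpy as np,cv2
from scipy.spatial.transform import Rotation as R
from cell import env
def rot(rpy): return R.from_euler('xyz',rpy,degrees=True)
def rays(n,uv,tp=None):
    """origin, unit-z camera rays in world for pixels uv (N,2)"""
    i=env.camera_info(n);K=i['camera_matrix'];uv=np.atleast_2d(np.asarray(uv,float))
    q=(uv-K[:2,2])/K[0,0]
    if n=='wrist':
        r=np.linalg.norm(q,axis=1)+1e-12
        d=np.c_[q*(np.tan(r)/r)[:,None],np.ones(len(q))]
        M=i['mount'];T=rot(tp[1])
        return np.array(tp[0])+T.apply(M[:3,3]),T.apply(d@M[:3,:3].T)
    return i['origin'],rot(i['orientation']).apply(np.c_[q,np.ones(len(q))])
def plane(n,uv,z,tp=None):
    o,d=rays(n,uv,tp);return o+d*((z-o[2])/d[:,2])[:,None]
def cloud(n,dep,tp=None):
    v,u=np.mgrid[:384,:512];o,d=rays(n,np.c_[u.ravel(),v.ravel()],tp)
    P=o+d*dep.ravel()[:,None];P[dep.ravel()==0]=np.nan
    return P.reshape(384,512,3)
def snap(n,name):
    o=env.get_obs();tp=(o['tool_pos'],o['tool_rot']);p,d=env.read_camera(n)
    np.savez(name+'.npz',p=p,d=d,tp=np.array(tp));cv2.imwrite(f'pics/{name}.png',p[:,:,::-1]);return p,d,tp
def load(name):
    a=np.load(name+'.npz');return a['p'],a['d'],(a['tp'] if 'tp' in a else None)
def rect(pts):
    c,(w,h),a=cv2.minAreaRect(np.asarray(pts,np.float32)*1000)
    return np.round(c,1),round(w,1),round(h,1),round(a,1)
def move(target,rpy=None):
    """shift (0.1 m) and rotvec (180deg) in tool axes from the measured pose"""
    o=env.get_obs();T=rot(o['tool_rot'])
    s=T.inv().apply(np.array(target)-o['tool_pos'])/0.1
    r=(T.inv()*rot(rpy)).as_rotvec()/np.pi if rpy is not None else np.zeros(3)
    return np.round(s,3),np.round(r,4)
E
python3 - <<'E'
from h import *
p,d,_=load('top0');P=cloud('top',d)
hsv=cv2.cvtColor(p,cv2.COLOR_RGB2HSV)
z=P[...,2]
print('bench z',np.nanmedian(z[180:250,320:330]))
# white modules
m=((hsv[...,1]<50)&(hsv[...,2]>120)&(z<.08)&(z>.008)).astype(np.uint8)
m[:,:110]=0;m[:150]=0;m[:,200:]=0
n,l,s,c=cv2.connectedComponentsWithStats(m)
for k in range(1,n):
    if s[k,4]>30:
        q=P[l==k];b=q[(q[:,2]<.03)];t=q[q[:,2]>.04]
        print('mod',c[k].round(),s[k,4],rect(q[:,:2]),'top',len(t),rect(t[:,:2]) if len(t)>3 else '')
# console
reg=np.zeros(z.shape,bool);reg[130:205,270:315]=1
q=P[reg&(z>.105)&(z<.125)];print('console',rect(q[:,:2]),np.median(q[:,2]))
reg[:]=0;reg[138:195,195:280]=1
q=P[reg&(z>.045)&(z<.09)];print('base',rect(q[:,:2]))
g=P[reg&(z>.068)&(z<.09)];print('guard-ish',rect(g[:,:2]),len(g))
reg[:]=0;reg[165:215,320:400]=1
for a,b in((.2,.3),(.1,.2),(.003,.03)):
    q=P[reg&(z>a)&(z<b)]
    if len(q)>4:print('stand',a,rect(q[:,:2]),len(q),np.median(q[:,2]))
big=cv2.resize(p[80:280,100:420],None,fx=2.5,fy=2.5,interpolation=cv2.INTER_CUBIC);cv2.imwrite('pics/c1.png',big[:,:,::-1])
E
```

```text
bench z 0.0004581283766953437
mod [175. 180.] 247 (array([535., 283.]), 50.0, 94.7, 77.6) top 89 (array([535.1, 282.9]), 26.2, 65.4, 79.0)
mod [143. 201.] 259 (array([465.1, 398.2]), 96.5, 50.2, 11.9) top 95 (array([464.6, 399.6]), 64.8, 26.0, 16.1)
mod [174. 224.] 231 (array([377.5, 289.8]), 49.8, 95.8, 54.2) top 96 (array([376.7, 289.3]), 25.6, 66.1, 53.0)
console (array([ 570.6, -114.2]), 126.1, 190.9, 83.9) 0.11780246449370213
base (array([580.4,  46. ]), 271.5, 191.0, 87.1)
guard-ish (array([589.9,  31.2]), 263.8, 185.9, 81.0) 2082
stand 0.2 (array([ 479.2, -328.3]), 174.6, 89.4, 78.2) 484 0.2454263252165586
stand 0.1 (array([ 463. , -397.2]), 17.2, 7.9, 8.2) 54 0.14922778273885162
stand 0.003 (array([ 489.9, -378.9]), 285.7, 176.3, 88.8) 1052 0.008201550226309973
```

View pics/c1.png

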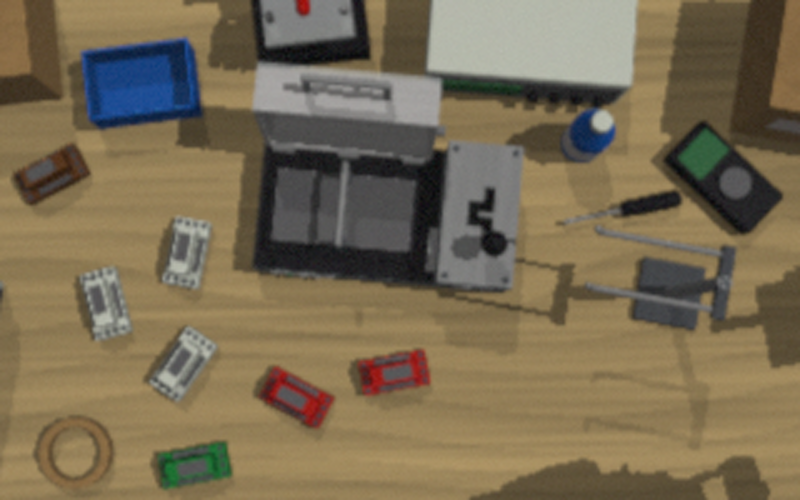

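jog_arm(motion=[[[0,0,-0.5,0,0,0.041,0],[0,0,-1,0,0,0.0818,0],[0,0,-1,0,0,0.0818,0]]])

```text
time_s: 0.4
tool_pos: [0.1658, -0.6311, 0.3448]
tool_rot: [179.3, -0.2, -0.2]
force: [0.3, -0.4, 0.9]
grip_width: 0.0869
grasp_force: 0.0
```

jog_arm(motion=[[[0.4,-0.4,-0.5,0,0,0,0],[0.8,-0.8,-1,0,0,0,0]]])

```text
time_s: 0.6
tool_pos: [0.2173, -0.5752, 0.402]
tool_rot: [-179.8, 0.1, -0.2]
force: [0.3, -0.3, -0.0]
grip_width: 0.087
grasp_force: 0.0
```

jog_arm(motion=[[[0.4,-0.4,0,0,0,0,0],[0.8,-0.8,0,0,0,0,0]]])

```text
time_s: 0.8
tool_pos: [0.2897, -0.5042, 0.4038]
tool_rot: [179.9, -0.1, -0.1]
force: [0.4, -0.1, 0.4]
grip_width: 0.0869
grasp_force: 0.0
```

jog_arm(motion=[[[0.4,-0.4,0,0,0,0,0],[0.8,-0.7,0,0,0,0,0],[0.8,-0.7,0,0,0,0,0]]])

```text
time_s: 1.1
tool_pos: [0.3753, -0.4286, 0.4028]
tool_rot: [-179.8, -0.2, 0.7]
force: [0.0, 0.2, 0.3]
grip_width: 0.0873
grasp_force: 0.0
```

Run:
```python
from h import *
p,d,tp=snap('wrist','w1');print(tp)
```

```text
(array([ 0.37526233, -0.42863533,  0.40282666]), array([-179.84904651,   -0.18255592,    0.71711114]))
```

View pics/w1.png

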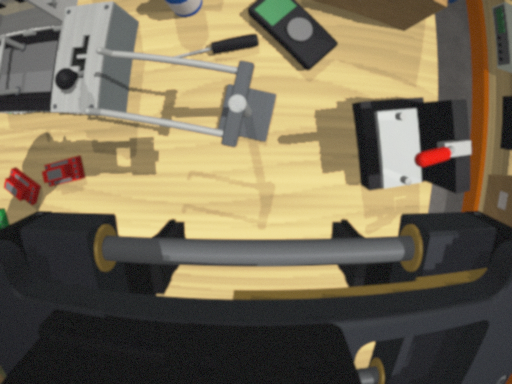

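jog_arm(motion=[[[0,0,0,0,0,0,0],[0,0,0,0,0,0,0],[0,0,0,0,0,0,0],[0,0,0,0,0,0,0]]])

```text
time_s: 1.55
tool_pos: [0.3676, -0.4362, 0.4026]
tool_rot: [-180.0, 0.0, -0.2]
force: [0.5, 0.0, 0.2]
grip_width: 0.087
grasp_force: 0.0
```

Run:
```python
from h import *
p,d,tp=snap('wrist','w2');print(tp)
```

```text
(array([ 0.36757007, -0.43618674,  0.40262517]), array([-1.79999943e+02,  2.11672655e-02, -1.67198367e-01]))
```

jog_arm(motion=[[[0.1,-0.5,-0.1,0,0,0,0],[0.2,-1,-0.2,0,0,0,0]]])

```text
time_s: 1.8
tool_pos: [0.3872, -0.3391, 0.4212]
tool_rot: [-179.9, 0.1, -0.3]
force: [1.7, 0.0, 0.3]
grip_width: 0.087
grasp_force: 0.0
```

jog_arm(motion=[[[0,-0.5,-0.1,0,0,0,0],[0,-1,-0.2,0,0,0,0]]])

```text
time_s: 2.0
tool_pos: [0.3879, -0.2391, 0.4419]
tool_rot: [180.0, -0.0, -0.0]
force: [0.3, 0.0, 1.0]
grip_width: 0.0871
grasp_force: 0.0
```

jog_arm(motion=[[[0,-0.5,0,0,0,0,0],[0,-1,0,0,0,0,0]]])

```text
time_s: 2.2
tool_pos: [0.3878, -0.139, 0.4421]
tool_rot: [179.9, -0.1, -0.1]
force: [0.0, 0.1, 0.2]
grip_width: 0.087
grasp_force: 0.0
```

jog_arm(motion=[[[0,-0.5,0,0,0,0,0],[0,-1,0,0,0,0,0],[0,-1,0,0,0,0,0],[0,-1,0,0,0,0,0],[0,-1,0,0,0,0,0]]])

```text
time_s: 2.7
tool_pos: [0.388, -0.0423, 0.4416]
tool_rot: [180.0, 0.0, -0.1]
force: [0.4, 0.0, 0.2]
grip_width: 0.087
grasp_force: 0.0
```

Run:
```python
from h import *
p,d,tp=snap('wrist','w3');print(tp)
```

```text
(array([ 0.3879865 , -0.04228165,  0.44157782]), array([ 1.79980689e+02,  9.91204997e-04, -1.48610905e-01]))
```

View pics/w3.png

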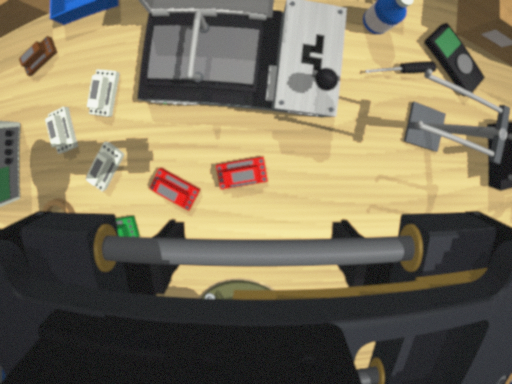

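Run:
```python
from h import *
def line(q):
    c=q.mean(0);_,s,v=np.linalg.svd(q-c,full_matrices=False);dv=v[0];return c.round(4),np.degrees(np.arctan2(dv[1],dv[0])).round(2),((q-c)@dv).min().round(4),((q-c)@dv).max().round(4)
p,d,tp=load('w3');P=cloud('wrist',d,tp);z=P[...,2];x=P[...,0];y=P[...,1]
top=np.zeros(z.shape,bool);top[:200]=1
c=P[top&(z>.112)&(z<.124)&(y<-.03)&(y>-.25)&(x>.4)]
print('console',rect(c[:,:2]),np.median(c[:,2]))
# bail bar: z .135-.15
b=P[top&(z>.12)&(z<.16)&(y<.15)&(y>-.03)&(x>.45)&(x<.70)]
print('bail pts',len(b),line(b[:,:2]),np.percentile(b[:,2],[5,50,95]))
g=P[top&(z>.066)&(z<.085)&(y<.2)&(y>-.05)&(x>.4)&(x<.68)]
hs=cv2.cvtColor(p,cv2.COLOR_RGB2HSV)[...,2]
m=top&(z>.045)&(z<.085)&(y<.2)&(y>-.07)&(x>.4)&(x<.70)
q=P[m];print('base',rect(q[:,:2]))
bright=m&(hs>75);q=P[bright];print('bright',rect(q[:,:2]),len(q),np.percentile(q[:,2],[5,50,95]))
dark=m&(hs<60);print('V hist',np.percentile(hs[m],[5,25,50,75,95]))
k=P[top&(z>.15)&(z<.2)&(y<-.05)&(y>-.2)&(x>.42)&(x<.65)];print('knob',len(k),k.mean(0),rect(k[:,:2]))
# front edge of base
fx=[]
for yy in np.arange(-.03,.16,.02):
    s=q[(abs(q[:,1]-yy)<.006)]
    a=P[m&(abs(y-yy)<.006)];fx.append((yy,a[:,0].min()))
print(np.round(fx,4).tolist())
for n in('w2','w3'):
    p,d,tp=load(n);P=cloud('wrist',d,tp);z=P[...,2];x=P[...,0];y=P[...,1]
    s=P[top&(z>.225)&(z<.275)&(y<-.2)&(y>-.5)&(x>.38)&(x<.6)]
    print(n,len(s),rect(s[:,:2]))
    mid=s[:,0].mean()
    for side in(0,1):
        t=s[(s[:,1]>-.38)&((s[:,0]>mid)==side)]
        if len(t)>5: print(line(t[:,:2]),np.percentile(t[:,2],[5,50,98]),t[:,1].max())
```

```text
console (array([ 570. , -116.3]), 127.7, 191.5, 83.7) 0.11768923215542365
bail pts 469 (array([0.5814, 0.0536]), np.float64(173.6), np.float64(-0.0573), np.float64(0.0547)) [0.12910173 0.14379688 0.14583164]
base (array([590.4,  49.3]), 253.1, 203.6, 85.8)
bright (array([590.4,  49.3]), 253.1, 203.6, 85.8) 7586 [0.06075284 0.07743056 0.07952349]
V hist [ 40.  50. 112. 125. 144.]
knob 433 [ 0.5192245  -0.13805839  0.17830911] (array([ 520.4, -139.1]), 33.3, 30.6, 34.1)
[[-0.03, 0.4841], [-0.01, 0.4861], [0.01, 0.4884], [0.03, 0.4905], [0.05, 0.4932], [0.07, 0.4928], [0.09, 0.4954], [0.11, 0.4983], [0.13, 0.5], [0.15, 0.5028]]
w2 3416 (array([ 478.5, -330.7]), 173.1, 90.3, 78.9)
(array([ 0.4488, -0.3106]), np.float64(78.17), np.float64(-0.071), np.float64(0.0725)) [0.24211667 0.24445327 0.26074607] -0.23953824880979735
(array([ 0.5165, -0.3162]), np.float64(78.13), np.float64(-0.0651), np.float64(0.065)) [0.24203422 0.24450172 0.26091341] -0.25249199314089055
w3 1659 (array([ 478.3, -329.6]), 175.0, 89.9, 78.6)
(array([ 0.4495, -0.3036]), np.float64(78.34), np.float64(-0.0776), np.float64(0.0677)) [0.24097844 0.24380083 0.26059105] -0.23735828081681762
(array([ 0.517 , -0.3098]), np.float64(78.34), np.float64(-0.0712), np.float64(0.0605)) [0.24077774 0.2438072  0.26067462] -0.25093191210011034
```

Run:
```python
from h import *
p,d,tp=load('w3');P=cloud('wrist',d,tp)
th=np.radians(-6.25);Rm=np.array([[np.cos(th),-np.sin(th)],[np.sin(th),np.cos(th)]])
Q=P.copy();Q[...,:2]=P[...,:2]@Rm   # local = R^T p
z=Q[...,2];top=np.zeros(z.shape,bool);top[:200]=1
pc=lambda a:np.round(np.percentile(a,[0.5,2,50,98,99.5]),4)
u,v=Q[...,0],Q[...,1]
m=top&(z>.114)&(z<.121)&(P[...,1]<-.03)&(P[...,1]>-.25)&(P[...,0]>.4)
print('console u',pc(u[m]),'v',pc(v[m]))
m2=top&(z>.05)&(z<.085)&(P[...,1]>-.03)&(P[...,1]<.25)&(P[...,0]>.4)
print('base u',pc(u[m2]),'v',pc(v[m2]))
b=Q[top&(z>.139)&(z<.15)&(P[...,1]>-.03)&(P[...,1]<.15)&(P[...,0]<.66)&(P[...,0]>.4)]
print('bail u',pc(b[:,0]),'v',pc(b[:,1]),np.polyfit(b[:,0],b[:,1],1),np.median(b[:,2]))
for a in np.arange(b[:,0].min(),b[:,0].max(),.012):
  s=b[abs(b[:,0]-a)<.006]; print(round(a,4),len(s),s[:,1].min().round(4),s[:,1].max().round(4),s[:,2].max().round(4))
# knob sphere fit
k=Q[top&(z>.158)&(z<.2)&(P[...,1]<-.05)&(P[...,1]>-.2)&(P[...,0]>.42)&(P[...,0]<.6)]
A=np.c_[2*k,np.ones(len(k))];s=np.linalg.lstsq(A,(k**2).sum(1),rcond=None)[0];c=s[:3];print('knob',c,np.sqrt(s[3]+c@c),'origin loc',c-[-.045,-.2,.168])
# plate brightness along v at u mid, z
```

```text
console u [0.4848 0.4871 0.5797 0.6698 0.673 ] v [-0.1162 -0.1148 -0.0608 -0.0182 -0.0168]
base u [0.4854 0.4876 0.572  0.6755 0.679 ] v [0.0286 0.0348 0.1228 0.2317 0.2354]
bail u [0.5184 0.5203 0.5711 0.6266 0.6282] v [0.1121 0.1125 0.1167 0.1222 0.1228] [-0.00247985  0.11825391] 0.1439715456182143
0.5174 24 0.1136 0.1228 0.1457
0.5294 46 0.1122 0.1216 0.1461
0.5414 51 0.1132 0.1223 0.147
0.5534 48 0.1121 0.1229 0.1461
0.5654 48 0.1128 0.1222 0.1465
0.5774 45 0.1123 0.1226 0.1462
0.5894 43 0.1131 0.1219 0.1465
0.6014 49 0.1121 0.1221 0.1464
0.6134 39 0.1124 0.1231 0.1461
0.6254 37 0.1118 0.1218 0.1451
knob [ 0.53304748 -0.08296092  0.16748389] 0.016742781778726117 origin loc [ 5.78047478e-01  1.17039078e-01 -5.16110352e-04]
```

jog_arm(motion=[[[0.49,-0.24,0.25,0,0,0,0],[0.97,-0.485,0.5,0,0,0,0]]])

```text
time_s: 2.95
tool_pos: [0.4708, -0.0024, 0.4]
tool_rot: [179.9, -0.2, -0.4]
force: [0.3, -0.5, -0.7]
grip_width: 0.0871
grasp_force: 0.0
```

jog_arm(motion=[[[0.49,-0.24,0.25,0,0,0,0],[0.97,-0.485,0.5,0,0,0,0],[0.97,-0.485,0.5,0,0,0.034,0],[0.97,-0.485,0.9,0,0,0.034,0],[0.97,-0.485,0.9,0,0,0.034,0]]])

```text
time_s: 3.45
tool_pos: [0.5642, 0.046, 0.3035]
tool_rot: [180.0, 0.7, -6.2]
force: [-1.3, -0.5, -0.6]
grip_width: 0.0868
grasp_force: 0.0
```

jog_arm(motion=[[[0,0,0.4,0,0,0,0],[0,0,0.7,0,0,0,0],[0,0,0.9,0,0,0,0],[0,0,0.9,0,0,0,0],[0,0,0.9,0,0,0,0]]])

```text
time_s: 3.95
tool_pos: [0.5671, 0.0471, 0.2213]
tool_rot: [180.0, -0.1, -6.2]
force: [-0.7, -0.0, 0.7]
grip_width: 0.087
grasp_force: 0.0
```

Run:
```python
from h import *
o=env.get_obs();print(o['tool_pos'],o['tool_rot']);print(move([.5824,.0541,.135],[180,0,-6.3]))
```

```text
[0.56713193 0.04712597 0.22128883] [ 1.79990240e+02 -7.09927448e-02 -6.23745706e+00]
(array([ 0.143, -0.086,  0.863]), array([ 0.0001, -0.0004,  0.0003]))
```

jog_arm(motion=[[[0.143,-0.086,0.2,0,0,0,0],[0.143,-0.086,0.5,0,0,0,0],[0.143,-0.086,0.7,0,0,0,0],[0.143,-0.086,0.85,0,0,0,0],[0.143,-0.086,0.85,0,0,0,0]]])

```text
time_s: 4.45
tool_pos: [0.5813, 0.0546, 0.1343]
tool_rot: [180.0, 0.1, -6.2]
force: [-0.4, 0.3, -0.1]
grip_width: 0.087
grasp_force: 0.0
```

Run:
```python
from h import *
o=env.get_obs();print(o['tool_pos'],o['tool_rot']);print(move([.5824,.0541,.135],[180,0,-6.3]))
```

```text
[0.58126746 0.0545758  0.13426873] [ 1.79975057e+02  8.32733926e-02 -6.17819485e+00]
(array([ 0.012,  0.004, -0.007]), array([0.0001, 0.0005, 0.0007]))
```

Close on the bail and lift a bit.

jog_arm(motion=[[[0,0,0,0,0,0,1],[0,0,0,0,0,0,1],[0,0,0,0,0,0,1],[0,0,0,0,0,0,1],[0,0,0,0,0,0,1]]], grip_force=45)

```text
time_s: 4.95
tool_pos: [0.5818, 0.0552, 0.1352]
tool_rot: [180.0, -0.0, -6.1]
force: [-0.4, 1.0, 0.7]
grip_width: 0.0546
grasp_force: 0.0
```

jog_arm(motion=[[[0,0,0,0,0,0,1],[0,0,0,0,0,0,1],[0,0,0,0,0,0,1],[0,0,0,0,0,0,1],[0,0,0,0,0,0,1]]])

```text
time_s: 5.45
tool_pos: [0.5815, 0.0552, 0.1347]
tool_rot: [180.0, 0.0, -6.1]
force: [0.2, 1.1, -0.6]
grip_width: 0.0149
grasp_force: 0.0
```

jog_arm(motion=[[[0,0,-0.1,0,0,0,1],[0,0,-0.2,0,0,0,1],[0,0,-0.3,0,0,0,1],[0,0,-0.4,0,0,0,1],[0,0,-0.5,0,0,0,1]]])

```text
time_s: 5.95
tool_pos: [0.5817, 0.0552, 0.1859]
tool_rot: [180.0, -0.0, -6.1]
force: [0.1, 0.6, -2.6]
grip_width: 0.0083
grasp_force: 45.0
```

jog_arm(motion=[[[0,0,-0.2,0,0,0,1],[0,0,-0.4,0,0,0,1],[0,0,-0.6,0,0,0,1],[0,0,-0.8,0,0,0,1],[0,0,-0.95,0,0,0,1]]])

```text
time_s: 6.45
tool_pos: [0.5818, 0.0554, 0.2818]
tool_rot: [180.0, -0.1, -6.1]
force: [0.5, 0.3, -2.4]
grip_width: 0.0084
grasp_force: 45.0
```

jog_arm(motion=[[[0,0,0,0,0,0,1],[0,0,0,0,0,0,1],[0,0,0,0,0,0,1]]])

```text
time_s: 6.75
tool_pos: [0.5809, 0.055, 0.2785]
tool_rot: [180.0, 0.1, -6.1]
force: [-0.8, 0.0, -2.7]
grip_width: 0.0082
grasp_force: 45.0
```

Run:
```python
from h import *
p,d,tp=snap('side','s1');print(tp)
cv2.imwrite('pics/s1c.png',cv2.resize(p[120:280,130:330],None,fx=3.5,fy=3.5,interpolation=cv2.INTER_CUBIC)[:,:,::-1])
p,d,tp=snap('wrist','w4')
P=cloud('side',load('s1')[1]);z=P[...,2]
m=(z>.195)&(z<.26)&(abs(P[...,0]-.58)<.09)&(abs(P[...,1]-.055)<.12);m[:,:130]=0
print(m.sum(),np.percentile(z[m],np.arange(0,101,10)).round(3))
```

```text
(array([0.58090651, 0.05502837, 0.27851353]), array([ 1.79972639e+02,  1.18825539e-01, -6.13046985e+00]))
1189 [0.21  0.215 0.216 0.216 0.217 0.217 0.218 0.218 0.219 0.22  0.259]
```

View pics/s1c.png

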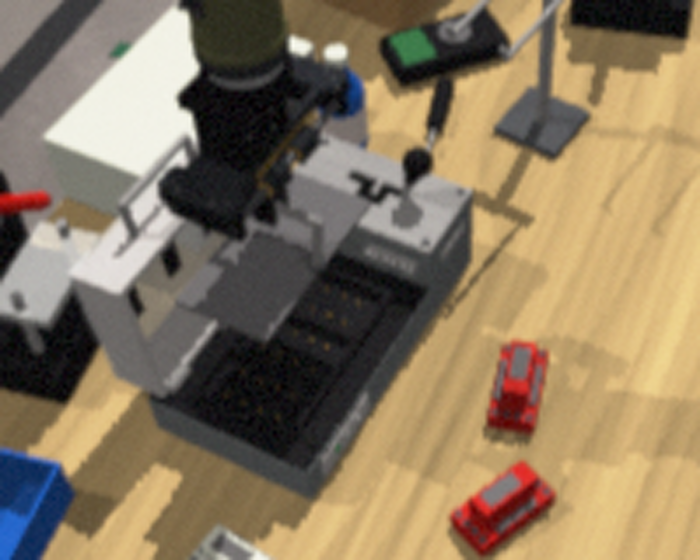

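jog_arm(motion=[[[-0.03,0.15,-0.01,0,0,0,1],[-0.07,0.35,-0.02,0,0,0,1],[-0.11,0.57,-0.03,0,0,0,1],[-0.156,0.797,-0.03,0,0,0,1]]])

```text
time_s: 7.25
tool_pos: [0.557, -0.0228, 0.2821]
tool_rot: [-180.0, 0.1, -6.1]
force: [-0.0, -0.2, -1.9]
grip_width: 0.0089
grasp_force: 45.0
```

jog_arm(motion=[[[-0.04,0.2,0,0,0,0,1],[-0.08,0.4,0,0,0,0,1],[-0.12,0.6,0,0,0,0,1],[-0.156,0.797,0,0,0,0,1]]])

```text
time_s: 7.65
tool_pos: [0.5328, -0.1007, 0.2821]
tool_rot: [-180.0, 0.1, -6.1]
force: [0.7, -0.0, -1.1]
grip_width: 0.0086
grasp_force: 45.0
```

jog_arm(motion=[[[-0.04,0.2,0,0,0,0.01,1],[-0.08,0.4,0,0,0,0.02,1],[-0.12,0.6,0,0,0,0.03,1],[-0.156,0.797,0,0,0,0.031,1],[-0.156,0.797,0,0,0,0.031,1]]])

```text
time_s: 8.15
tool_pos: [0.508, -0.1821, 0.2824]
tool_rot: [179.9, 0.0, -12.1]
force: [0.8, -1.1, -1.5]
grip_width: 0.0085
grasp_force: 45.0
```

jog_arm(motion=[[[0,0,0,0,0,0,1],[0,0,0,0,0,0,1],[0,0,0,0,0,0,1]]])

```text
time_s: 8.45
tool_pos: [0.5099, -0.1763, 0.2829]
tool_rot: [-180.0, -0.0, -11.6]
force: [0.9, 0.3, -2.2]
grip_width: 0.0087
grasp_force: 45.0
```

Run:
```python
from h import *
o=env.get_obs();print(o['tool_pos'],o['tool_rot']);print(move([.5090,-.1773,.282],[180,0,-11.75]))
p,d,tp=snap('wrist','w5')
P=cloud('wrist',d,tp);z=P[...,2];x=P[...,0];y=P[...,1]
top=np.zeros(z.shape,bool);top[:330]=1
H=np.array([[-.2036,-.979],[.979,-.2036]])
Q=(P[...,:2]-[.4881,-.2853])@H.T
for lo,hi in((.21,.232),(.235,.27),(.27,.30)):
    m=top&(z>lo)&(z<hi)&(Q[...,0]>-260)&(abs(Q[...,0])<.27)&(abs(Q[...,1])<.12)
    for a in np.arange(-.2,.14,.02):
        s=Q[m&(abs(Q[...,0]-a)<.01)]
        if len(s)>8: print(lo,a.round(2),len(s),np.percentile(s[:,1],[1,25,50,75,99]).round(4))
```

```text
[ 0.50985314 -0.17634399  0.28285372] [-1.79984379e+02 -1.06341235e-02 -1.16090200e+01]
(array([-0.006,  0.011,  0.009]), array([-0.0001, -0.0001,  0.0008]))
0.21 -0.2 1261 [-0.0015  0.0129  0.0267  0.0397  0.052 ]
0.21 -0.18 1755 [0.0002 0.0137 0.0272 0.0401 0.052 ]
0.21 -0.16 1887 [-0.0001  0.0136  0.0271  0.0399  0.0521]
0.21 -0.14 2000 [-0.0046  0.0129  0.0266  0.04    0.0522]
0.21 -0.12 1328 [-0.006   0.0101  0.0249  0.0388  0.0522]
0.21 -0.1 1474 [-0.0084  0.0096  0.0247  0.0387  0.0521]
0.21 -0.08 1971 [-0.0003  0.0131  0.027   0.0402  0.0523]
0.21 -0.06 1867 [0.     0.0137 0.027  0.0399 0.0522]
0.21 -0.04 1746 [0.0003 0.0138 0.0272 0.0402 0.0522]
0.21 -0.02 930 [-0.0012  0.011   0.0223  0.0422  0.0524]
0.21 0.12 276 [-0.0074 -0.0018  0.0026  0.0066  0.0096]
0.235 -0.12 10 [0.0099 0.01   0.0102 0.0115 0.0117]
0.235 -0.1 10 [0.01   0.0101 0.0103 0.0113 0.0118]
0.235 -0.04 164 [0.0312 0.034  0.036  0.0377 0.0387]
0.235 -0.02 265 [0.0312 0.0334 0.0354 0.0373 0.0386]
0.235 -0.0 384 [-0.0365 -0.0323  0.0329  0.0359  0.0384]
0.235 0.02 338 [-0.0364 -0.0322  0.0331  0.0361  0.0385]
0.235 0.04 301 [-0.0366 -0.0322  0.033   0.0361  0.0386]
0.235 0.06 165 [0.0314 0.0336 0.0353 0.0372 0.0386]
0.235 0.08 150 [0.0313 0.0331 0.0351 0.0369 0.0387]
0.235 0.1 116 [0.0305 0.0329 0.0353 0.0372 0.0386]
0.235 0.12 173 [-0.0074 -0.0025  0.0033  0.0114  0.0273]
0.27 -0.12 1556 [-0.0226  0.0107  0.0228  0.041   0.058 ]
0.27 -0.1 1338 [-0.0228  0.0105  0.021   0.0399  0.0577]
```

View pics/w5.png

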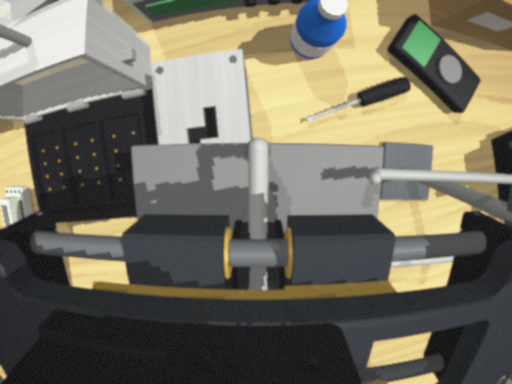

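jog_arm(motion=[[[-0.014,0.1,0,0,0,0.0008,1],[-0.014,0.22,0,0,0,0.0008,1],[-0.014,0.34,0,0,0,0.0008,1],[-0.014,0.45,0,0,0,0.0008,1],[-0.014,0.55,0,0,0,0.0008,1]]])

```text
time_s: 9.0
tool_pos: [0.4964, -0.2328, 0.2827]
tool_rot: [180.0, 0.0, -11.9]
force: [0.5, 0.2, -2.1]
grip_width: 0.0088
grasp_force: 45.0
```

jog_arm(motion=[[[0,0,0,0,0,0,1],[0,0,0,0,0,0,1],[0,0,0,0,0,0,1]]])

```text
time_s: 9.3
tool_pos: [0.4972, -0.2303, 0.2828]
tool_rot: [-180.0, -0.0, -11.8]
force: [0.3, 0.2, -1.5]
grip_width: 0.0086
grasp_force: 45.0
```

Run:
```python
from h import *
o=env.get_obs();print(o['tool_pos'],o['tool_rot'],o['force'])
p,d,tp=snap('wrist','w6')
P=cloud('wrist',d,tp);z=P[...,2]
top=np.zeros(z.shape,bool);top[:330]=1
H=np.array([[-.2036,-.979],[.979,-.2036]])
Q=(P[...,:2]-[.4881,-.2853])@H.T
for nm,lo,hi,s in(('plate',.21,.228,0),('pr+',.236,.262,1),('pr-',.236,.262,-1),('bar',.27,.3,0)):
    m=top&(z>lo)&(z<hi)&(abs(Q[...,0])<.2)&(abs(Q[...,1])<.12)
    if s: m&=(s*Q[...,1]>.02)
    for a in np.arange(-.14,.12,.02):
        t=Q[m&(abs(Q[...,0]-a)<.01)];
        if len(t)>8: print(nm,a.round(2),len(t),np.percentile(t[:,1],[1,50,99]).round(4),np.median(z[m&(abs(Q[...,0]-a)<.01)]).round(4))
```

```text
[ 0.49722582 -0.23026698  0.28284801] [-1.79977027e+02 -7.28959170e-03 -1.17909826e+01] [ 0.27036303  0.21247745 -1.50381469]
plate -0.14 1670 [-0.0025  0.0256  0.0509] 0.2224
plate -0.12 1798 [-0.0008  0.0261  0.0509] 0.2221
plate -0.1 1914 [-0.0011  0.0259  0.0509] 0.2219
plate -0.08 2068 [-0.0089  0.0243  0.0508] 0.2216
plate -0.06 836 [-0.0059  0.0246  0.0518] 0.2215
plate -0.04 1780 [-0.0104  0.0212  0.0507] 0.2211
plate -0.02 1620 [-0.0015  0.0212  0.0509] 0.2209
plate 0.0 1534 [-0.0017  0.0207  0.0507] 0.2205
plate 0.02 1411 [-0.0014  0.0213  0.0507] 0.2204
plate 0.04 595 [-0.0026  0.0211  0.0505] 0.2201
pr+ -0.04 217 [0.0317 0.0361 0.0389] 0.2593
pr+ -0.02 339 [0.0318 0.0354 0.0388] 0.2441
pr+ 0.0 342 [0.0313 0.0355 0.0387] 0.2442
pr+ 0.02 303 [0.0315 0.0353 0.0387] 0.2441
pr+ 0.04 278 [0.0314 0.0354 0.0387] 0.244
pr+ 0.06 240 [0.0315 0.0354 0.0387] 0.2439
pr+ 0.08 218 [0.0313 0.0352 0.0386] 0.244
pr+ 0.1 188 [0.0313 0.0354 0.0386] 0.2439
pr- 0.04 14 [-0.0357 -0.034  -0.0328] 0.2447
pr- 0.06 87 [-0.0375 -0.0341 -0.0324] 0.2444
pr- 0.08 82 [-0.0374 -0.0343 -0.0322] 0.2443
pr- 0.1 57 [-0.0372 -0.0346 -0.0327] 0.2441
bar -0.06 2619 [-0.0241  0.0242  0.0566] 0.2874
bar -0.04 279 [0.0084 0.01   0.0108] 0.2842
```

View pics/w6.png

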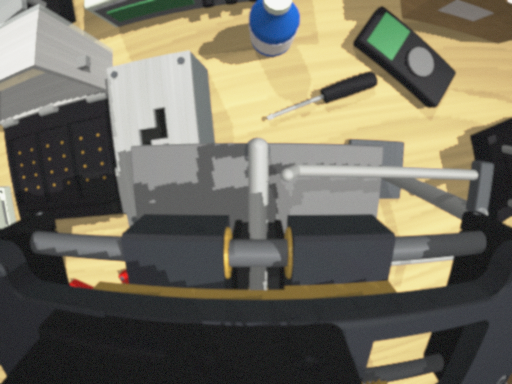

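jog_arm(motion=[[[0,0.1,0,0,0,0,1],[0,0.22,0,0,0,0,1],[0,0.34,0,0,0,0,1],[0,0.46,0,0,0,0,1],[0,0.56,0,0,0,0,1]]])

```text
time_s: 9.85
tool_pos: [0.4848, -0.2878, 0.2826]
tool_rot: [180.0, 0.0, -12.0]
force: [0.4, -0.7, -1.6]
grip_width: 0.0085
grasp_force: 45.0
```

jog_arm(motion=[[[0,0,0,0,0,0,1],[0,0,0.06,0,0,0,1],[0,0,0.12,0,0,0,1],[0,0,0.18,0,0,0,1],[0,0,0.22,0,0,0,1]]])

```text
time_s: 10.35
tool_pos: [0.4853, -0.2851, 0.2598]
tool_rot: [-180.0, 0.1, -11.8]
force: [-0.0, -0.6, -1.5]
grip_width: 0.0087
grasp_force: 45.0
```

jog_arm(motion=[[[0,0,0.03,0,0,0,1],[0,0,0.05,0,0,0,1],[0,0,0.07,0,0,0,1],[0,0,0.08,0,0,0,1]]])

```text
time_s: 10.75
tool_pos: [0.4855, -0.2859, 0.2527]
tool_rot: [180.0, -0.0, -11.9]
force: [0.8, 0.7, -2.3]
grip_width: 0.0087
grasp_force: 45.0
```

jog_arm(motion=[[[0,0,0.01,0,0,0,1],[0,0,0.02,0,0,0,1],[0,0,0.03,0,0,0,1]]])

```text
time_s: 11.05
tool_pos: [0.4855, -0.2859, 0.2498]
tool_rot: [180.0, -0.0, -11.9]
force: [-0.7, -0.2, -2.3]
grip_width: 0.0082
grasp_force: 45.0
```

jog_arm(motion=[[[0,0,0.01,0,0,0,1],[0,0,0.02,0,0,0,1],[0,0,0.02,0,0,0,1]]])

```text
time_s: 11.35
tool_pos: [0.4856, -0.2859, 0.249]
tool_rot: [180.0, -0.0, -11.9]
force: [-2.4, 0.2, 3.4]
grip_width: 0.0087
grasp_force: 45.0
```

jog_arm(motion=[[[0,0,0.01,0,0,0,1],[0,0,0.015,0,0,0,1],[0,0,0.015,0,0,0,1]]])

```text
time_s: 11.65
tool_pos: [0.4856, -0.286, 0.2487]
tool_rot: [179.9, -0.1, -11.9]
force: [-4.2, 2.6, 10.6]
grip_width: 0.0086
grasp_force: 45.0
```

jog_arm(motion=[[[0,0,-0.01,0,0,0,0.8],[0,0,-0.01,0,0,0,0.6],[0,0,-0.01,0,0,0,0.5],[0,0,-0.01,0,0,0,0.5],[0,0,-0.01,0,0,0,0.5]]])

```text
time_s: 12.15
tool_pos: [0.4854, -0.2859, 0.2469]
tool_rot: [-180.0, 0.0, -11.9]
force: [-0.1, 0.5, -0.6]
grip_width: 0.0396
grasp_force: 0.0
```

jog_arm(motion=[[[0,0,0,0,0,0,0.5],[0,0,-0.1,0,0,0,0.5],[0,0,-0.3,0,0,0,0.4],[0,0,-0.6,0,0,0,0.4],[0,0,-1,0,0,0,0.4]]])

```text
time_s: 12.65
tool_pos: [0.4847, -0.2855, 0.3476]
tool_rot: [-179.9, 0.1, -11.9]
force: [1.1, -1.0, 0.4]
grip_width: 0.0515
grasp_force: 0.0
```

jog_arm(motion=[[[0,0,-0.4,0,0,0,0.4],[0,0,-0.8,0,0,0,0.4],[0,0,-0.8,0,0,0,0.4],[0,0,-0.8,0,0,0,0.4]]])

```text
time_s: 13.05
tool_pos: [0.4859, -0.2858, 0.4287]
tool_rot: [179.9, -0.1, -11.8]
force: [-0.3, -0.8, -0.6]
grip_width: 0.052
grasp_force: 0.0
```

Run:
```python
from h import *
o=env.get_obs();print(o['tool_pos'],o['tool_rot'],o['force'],o['qpos'])
p,d,tp=snap('side','s2')
cv2.imwrite('pics/s2c.png',cv2.resize(p[80:300,170:370],None,fx=2.7,fy=2.7,interpolation=cv2.INTER_CUBIC)[:,:,::-1])
```

```text
[ 0.48587886 -0.28581007  0.42873993] [ 1.79943184e+02 -1.42649248e-01 -1.18411387e+01] [-0.27397909 -0.75200531 -0.55985385] [ 55.42414398   8.53940723 -32.029122    74.63659632   4.58710594
  97.93189886 -77.51338853]
```

View pics/s2c.png

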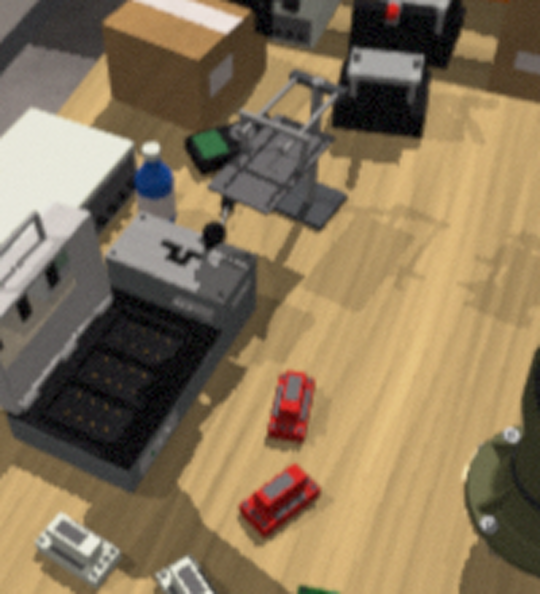

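jog_arm(motion=[[[-0.18,-0.45,0,0,0,0,0],[-0.36,-0.9,0,0,0,0,0],[-0.366,-1,0,0,0,0,0]]])

```text
time_s: 13.4
tool_pos: [0.4697, -0.1739, 0.4271]
tool_rot: [-180.0, 0.1, -11.4]
force: [-0.1, 0.9, -0.6]
grip_width: 0.0687
grasp_force: 0.0
```

jog_arm(motion=[[[-0.18,-0.45,0,0,0,0,0],[-0.36,-0.9,0,0,0,0,0],[-0.366,-1,0,0,0,0,0]]])

```text
time_s: 13.7
tool_pos: [0.454, -0.0687, 0.4271]
tool_rot: [180.0, 0.0, -11.4]
force: [-0.3, 0.2, 0.1]
grip_width: 0.0855
grasp_force: 0.0
```

jog_arm(motion=[[[-0.18,-0.45,0,0,0,0,0],[-0.36,-0.9,0,0,0,0,0],[-0.366,-1,0,0,0,0,0],[-0.366,-1,0,0,0,0,0],[-0.366,-1,0,0,0,0,0]]])

```text
time_s: 14.2
tool_pos: [0.4396, 0.0286, 0.4266]
tool_rot: [180.0, 0.1, -12.0]
force: [0.5, -0.5, -0.1]
grip_width: 0.0868
grasp_force: 0.0
```

```bash
cat >> h.py <<'E'
def modules(P,p):
    z=P[...,2];hsv=cv2.cvtColor(p,cv2.COLOR_RGB2HSV)
    m=((hsv[...,1]<60)&(hsv[...,2]>110)&(z<.07)&(z>.008)&(P[...,1]>.19)&(P[...,1]<.5)&(P[...,0]>.25)&(P[...,0]<.68)).astype(np.uint8)
    n,l,s,c=cv2.connectedComponentsWithStats(m)
    for k in range(1,n):
        if s[k,4]>60:
            q=P[l==k];t=q[q[:,2]>.04];print('mod px',c[k].round(),s[k,4],'all',rect(q[:,:2]),'nose',rect(t[:,:2]) if len(t)>3 else '')
E
python3 - <<'E'
from h import *
p,d,tp=snap('wrist','w7');print(tp)
P=cloud('wrist',d,tp);P[210:]=np.nan;z=P[...,2]
modules(P,p)
th=np.radians(-6.3);Rm=np.array([[np.cos(th),-np.sin(th)],[np.sin(th),np.cos(th)]])
F=(P[...,:2]-[.5873,.0534])@Rm
# wall map: occupancy of z>.067 along y at x in -40..20, and along x
for x0 in(-.03,.02):
  s=(abs(F[...,0]-x0)<.012)&(abs(F[...,1])<.125);y=F[s][:,1];zz=z[s]
  e=np.arange(-.126,.127,.003);i=np.digitize(y,e);print(x0,[(int(1000*e[k-1]+1.5),int(1000*np.median(zz[i==k]))) for k in range(1,len(e)) if (i==k).sum()>2])
s=(abs(F[...,1]-0.066)<.015)&(abs(F[...,0])<.1);x=F[s][:,0];zz=z[s];e=np.arange(-.1,.1,.003);i=np.digitize(x,e);print([(int(1000*e[k-1]+1.5),int(1000*np.median(zz[i==k]))) for k in range(1,len(e)) if (i==k).sum()>2])
p,d,tp=snap('top','t1');modules(cloud('top',d),p)
E
```

```text
(array([0.43957509, 0.02855897, 0.42656929]), array([ 1.79954524e+02,  6.74106160e-02, -1.19531727e+01]))
mod px [ 33. 116.] 98 all (array([651.1, 478.2]), 17.8, 38.2, 26.6) nose (array([651.1, 478.2]), 17.8, 38.2, 26.6)
mod px [ 45. 120.] 63 all (array([636.9, 465.8]), 11.0, 49.7, 28.2) nose 
mod px [124. 140.] 1207 all (array([535.7, 280.2]), 50.5, 94.9, 77.8) nose (array([535.8, 280.8]), 27.6, 66.2, 78.3)
mod px [ 88. 186.] 927 all (array([465.9, 396.4]), 95.8, 53.1, 12.8) nose (array([466. , 396.6]), 66.7, 27.3, 15.1)
mod px [145. 201.] 403 all (array([399.3, 270.9]), 50.8, 43.0, 54.8) nose (array([402.9, 270.4]), 26.5, 9.3, 75.4)
-0.03 [(-124, 96), (-121, 96), (-118, 60), (-115, 59), (-112, 59), (-109, 60), (-106, 59), (-103, 59), (-100, 71), (-97, 71), (-94, 68), (-91, 59), (-88, 60), (-85, 59), (-82, 59), (-79, 59), (-76, 60), (-73, 59), (-70, 59), (-67, 60), (-64, 59), (-61, 59), (-58, 60), (-55, 59), (-52, 59), (-49, 59), (-46, 60), (-43, 59), (-40, 59), (-37, 59), (-34, 70), (-31, 71), (-28, 61), (-25, 60), (-22, 60), (-19, 60), (-16, 59), (-13, 59), (-10, 59), (-7, 59), (-
[... 1634 characters left out ...]
 60), (-5, 60), (-2, 60), (0, 59), (3, 59), (6, 59), (9, 60), (12, 60), (15, 60), (18, 59), (21, 59), (24, 59), (27, 60), (30, 59), (33, 60), (36, 59), (39, 60), (42, 59), (45, 59), (48, 70), (51, 72), (54, 71), (57, 60), (60, 59), (63, 59), (66, 59), (69, 60), (72, 60), (75, 61), (78, 70), (81, 71), (84, 71), (87, 71), (90, 219), (93, 222), (96, 222)]
mod px [174. 180.] 303 all (array([535.4, 283.4]), 50.9, 95.7, 78.5) nose (array([535.3, 283.8]), 26.3, 65.3, 77.4)
mod px [139. 190.] 72 all (array([500.1, 408.9]), 24.9, 52.0, 20.1) nose (array([492.9, 407.9]), 9.4, 25.3, 22.7)
mod px [172. 227.] 230 all (array([371.6, 293.2]), 49.8, 84.7, 56.0) nose (array([377.6, 290. ]), 26.7, 65.6, 53.4)
```

jog_arm(motion=[[[0.07,-0.45,0.2,0,0,0,0],[0.137,-0.892,0.4,0,0,0,0],[0.137,-0.892,0.6,0,0,0,0]]])

```text
time_s: 14.6
tool_pos: [0.4719, 0.1198, 0.3663]
tool_rot: [-179.7, 0.1, -11.4]
force: [-0.1, -0.1, 0.6]
grip_width: 0.0868
grasp_force: 0.0
```

jog_arm(motion=[[[0.07,-0.45,0.2,0,0,0,0],[0.137,-0.892,0.4,0,0,0,0],[0.137,-0.892,0.6,0,0,0,0]]])

```text
time_s: 14.9
tool_pos: [0.5033, 0.2039, 0.3044]
tool_rot: [-179.6, 0.4, -11.5]
force: [0.2, 0.4, -0.2]
grip_width: 0.0869
grasp_force: 0.0
```

jog_arm(motion=[[[0.07,-0.45,0.3,0,0,0,0],[0.137,-0.892,0.6,0,0,0,0],[0.137,-0.892,0.9,0,0,0,0],[0.137,-0.892,1,0,0,0,0],[0.137,-0.892,1,0,0,0,0]]])

```text
time_s: 15.4
tool_pos: [0.5347, 0.2813, 0.2049]
tool_rot: [179.8, 0.2, -12.0]
force: [0.1, -0.1, 0.5]
grip_width: 0.0872
grasp_force: 0.0
```

jog_arm(motion=[[[0,0,0,0,0,0,0],[0,0,0,0,0,0,0],[0,0,0,0,0,0,0]]])

```text
time_s: 15.7
tool_pos: [0.5358, 0.2831, 0.209]
tool_rot: [-180.0, -0.2, -12.0]
force: [-0.5, 0.3, -0.9]
grip_width: 0.0869
grasp_force: 0.0
```

Run:
```python
from h import *
p,d,tp=snap('wrist','w8');print(tp)
P=cloud('wrist',d,tp);P[215:]=np.nan
modules(P,p)
```

```text
(array([0.53584112, 0.2831255 , 0.20903971]), array([-1.79957134e+02, -1.64854330e-01, -1.19539389e+01]))
mod px [ 74. 128.] 397 all (array([650.9, 477.5]), 18.6, 40.2, 26.9) nose (array([650.9, 477.5]), 18.6, 40.2, 26.9)
mod px [ 97. 136.] 205 all (array([636.4, 465.8]), 9.0, 49.8, 26.3) nose 
mod px [260. 177.] 3027 all (array([539.9, 280.6]), 50.2, 86.5, 77.7) nose (array([537.5, 280.8]), 25.7, 62.6, 77.6)
```

View pics/w8.png

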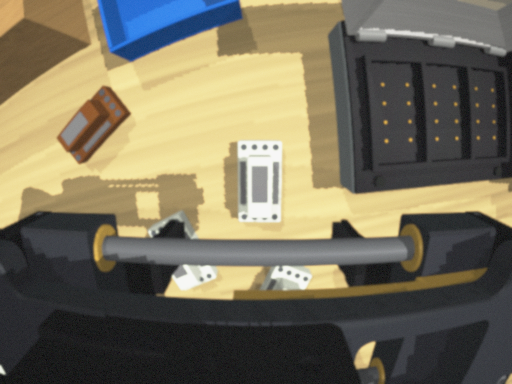

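jog_arm(motion=[[[0,0.02,0.3,0,0,0.002,0],[0,0.02,0.6,0,0,0.002,0],[0,0.02,0.9,0,0,0.002,0]]])

```text
time_s: 16.05
tool_pos: [0.5351, 0.2814, 0.1173]
tool_rot: [-180.0, -0.1, -12.3]
force: [0.2, 0.1, -0.7]
grip_width: 0.0874
grasp_force: 0.0
```

jog_arm(motion=[[[0,0,0.25,0,0,0,0],[0,0,0.45,0,0,0,0],[0,0,0.6,0,0,0,0],[0,0,0.7,0,0,0,0],[0,0,0.76,0,0,0,0]]])

```text
time_s: 16.55
tool_pos: [0.5346, 0.2817, 0.041]
tool_rot: [180.0, -0.0, -12.2]
force: [-0.8, 0.0, 0.4]
grip_width: 0.0872
grasp_force: 0.0
```

jog_arm(motion=[[[0,0,0,0,0,0,0.3],[0,0,0,0,0,0,0.5],[0,0,0,0,0,0,1],[0,0,0,0,0,0,1],[0,0,0,0,0,0,1]]], grip_force=25)

```text
time_s: 17.05
tool_pos: [0.5347, 0.2819, 0.0417]
tool_rot: [-180.0, -0.0, -12.2]
force: [-0.9, -0.9, -0.1]
grip_width: 0.0545
grasp_force: 0.0
```

jog_arm(motion=[[[0,0,0,0,0,0,1],[0,0,0,0,0,0,1],[0,0,0,0,0,0,1],[0,0,0,0,0,0,1],[0,0,0,0,0,0,1]]])

```text
time_s: 17.55
tool_pos: [0.5344, 0.2818, 0.0412]
tool_rot: [180.0, -0.0, -12.2]
force: [-0.1, -0.1, 0.9]
grip_width: 0.0258
grasp_force: 25.0
```

jog_arm(motion=[[[0,0,-0.1,0,0,0,1],[0,0,-0.3,0,0,0,1],[0,0,-0.55,0,0,0,1],[0,0,-0.8,0,0,0,1],[0,0,-1,0,0,0,1]]])

```text
time_s: 18.05
tool_pos: [0.5344, 0.282, 0.1431]
tool_rot: [-180.0, -0.0, -12.2]
force: [-0.6, 1.4, -2.3]
grip_width: 0.0254
grasp_force: 25.0
```

jog_arm(motion=[[[0,0,-0.25,0,0,0,1],[0,0,-0.5,0,0,0,1],[0,0,-0.75,0,0,0,1],[0,0,-1,0,0,0,1]]])

```text
time_s: 18.45
tool_pos: [0.5339, 0.2817, 0.2426]
tool_rot: [180.0, 0.0, -12.2]
force: [0.1, 0.2, -0.9]
grip_width: 0.0257
grasp_force: 25.0
```

jog_arm(motion=[[[0.05,0.15,0,0,0,0,1],[0.13,0.4,0,0,0,0,1],[0.23,0.66,0,0,0,0,1],[0.327,0.926,0,0,0,0,1]]])

```text
time_s: 18.85
tool_pos: [0.5464, 0.1837, 0.2416]
tool_rot: [180.0, -0.0, -12.1]
force: [0.0, -0.1, -1.1]
grip_width: 0.026
grasp_force: 25.0
```

jog_arm(motion=[[[0.08,0.23,0,0,0,0,1],[0.16,0.46,0,0,0,0,1],[0.24,0.69,0,0,0,0,1],[0.327,0.926,0,0,0,0,1]]])

```text
time_s: 19.25
tool_pos: [0.5587, 0.0862, 0.2416]
tool_rot: [180.0, 0.0, -12.2]
force: [-0.4, -0.4, -3.5]
grip_width: 0.0256
grasp_force: 25.0
```

jog_arm(motion=[[[0.08,0.23,0,0,0,-0.01,1],[0.16,0.46,0,0,0,-0.02,1],[0.24,0.69,0,0,0,-0.033,1],[0.327,0.926,0,0,0,-0.033,1],[0.327,0.926,0,0,0,-0.033,1]]])

```text
time_s: 19.75
tool_pos: [0.5716, -0.0157, 0.2411]
tool_rot: [179.9, 0.0, -6.7]
force: [0.2, -1.2, -2.9]
grip_width: 0.0259
grasp_force: 25.0
```

jog_arm(motion=[[[0,0,0,0,0,0,1],[0,0,0,0,0,0,1],[0,0,0,0,0,0,1]]])

```text
time_s: 20.05
tool_pos: [0.5713, -0.0089, 0.2415]
tool_rot: [-180.0, -0.0, -6.1]
force: [0.7, -0.0, -0.4]
grip_width: 0.0254
grasp_force: 25.0
```

Run:
```python
from h import *
print(env.get_obs()['grasp_force'])
p,d,tp=snap('wrist','w9');print(tp,move([.5718,-.0105,.103],[180,0,-6.3]))
```

```text
24.999704151414335
(array([ 0.57129042, -0.0089043 ,  0.2414916 ]), array([-1.79989718e+02, -5.58783134e-03, -6.14052149e+00])) (array([0.006, 0.013, 1.385]), array([-0.    , -0.    ,  0.0008]))
```

jog_arm(motion=[[[0.006,0.013,0.2,0,0,0.001,1],[0.006,0.013,0.45,0,0,0.001,1],[0.006,0.013,0.7,0,0,0.001,1],[0.006,0.013,0.9,0,0,0.001,1],[0.006,0.013,0.95,0,0,0.001,1]]])

```text
time_s: 20.6
tool_pos: [0.5702, -0.0113, 0.144]
tool_rot: [-180.0, 0.2, -6.4]
force: [-0.3, 0.2, -1.7]
grip_width: 0.0258
grasp_force: 25.0
```

jog_arm(motion=[[[0,0,0.1,0,0,0,1],[0,0,0.2,0,0,0,1],[0,0,0.3,0,0,0,1],[0,0,0.36,0,0,0,1],[0,0,0.4,0,0,0,1]]])

```text
time_s: 21.1
tool_pos: [0.5718, -0.0119, 0.1057]
tool_rot: [180.0, 0.0, -6.5]
force: [0.1, 0.9, -2.4]
grip_width: 0.0259
grasp_force: 25.0
```

jog_arm(motion=[[[0,0,0.02,0,0,0,1],[0,0,0.04,0,0,0,1],[0,0,0.05,0,0,0,1]]])

```text
time_s: 21.4
tool_pos: [0.5721, -0.0119, 0.1014]
tool_rot: [180.0, -0.0, -6.5]
force: [-0.5, 0.9, -1.7]
grip_width: 0.0259
grasp_force: 25.0
```

jog_arm(motion=[[[0,0,0.01,0,0,0,1],[0,0,0.015,0,0,0,1],[0,0,0.015,0,0,0,1]]])

```text
time_s: 21.7
tool_pos: [0.5722, -0.0118, 0.1012]
tool_rot: [179.9, -0.0, -6.5]
force: [-4.2, -0.3, 6.0]
grip_width: 0.0257
grasp_force: 25.0
```

jog_arm(motion=[[[0,0,0,0,0,0,0.4],[0,0,0,0,0,0,0.4],[0,0,0,0,0,0,0.4],[0,0,0,0,0,0,0.4],[0,0,0,0,0,0,0.4]]])

```text
time_s: 22.2
tool_pos: [0.572, -0.0119, 0.0997]
tool_rot: [-180.0, 0.0, -6.5]
force: [-0.2, 0.1, -0.3]
grip_width: 0.0505
grasp_force: 0.0
```

jog_arm(motion=[[[0,0,-0.2,0,0,0,0.4],[0,0,-0.5,0,0,0,0.4],[0,0,-0.9,0,0,0,0.4]]])

```text
time_s: 22.5
tool_pos: [0.5706, -0.012, 0.1892]
tool_rot: [-180.0, 0.2, -6.4]
force: [0.8, -0.4, -0.1]
grip_width: 0.0524
grasp_force: 0.0
```

jog_arm(motion=[[[0,0,-0.4,0,0,0,0.2],[0,0,-0.8,0,0,0,0],[0,0,-0.8,0,0,0,0],[0,0,-0.8,0,0,0,0]]])

```text
time_s: 22.9
tool_pos: [0.5724, -0.0118, 0.2705]
tool_rot: [180.0, -0.1, -6.5]
force: [-0.8, -0.1, -0.5]
grip_width: 0.0764
grasp_force: 0.0
```

Run:
```python
from h import *
p,d,tp=snap('wrist','w10');print(tp)
P=cloud('wrist',d,tp);P[215:]=np.nan;z=P[...,2]
modules(P,p)
th=np.radians(-6.3);Rm=np.array([[np.cos(th),-np.sin(th)],[np.sin(th),np.cos(th)]])
F=(P[...,:2]-[.5873,.0534])@Rm
m=(abs(F[...,1]+.066)<.033)&(abs(F[...,0]+.008)<.06)&(z>.078)&(z<.09);print('base top',rect(F[m]*1),np.percentile(z[m],[5,50,95]).round(4))
m=(abs(F[...,1]+.066)<.033)&(abs(F[...,0]+.008)<.06)&(z>.105)&(z<.12);print('nose',rect(F[m]),np.percentile(z[m],[5,50,95]).round(4))
p,d,tp=snap('top','t2');modules(cloud('top',d),p)
```

```text
(array([ 0.57240315, -0.01176054,  0.27053492]), array([ 1.79977400e+02, -1.07070490e-01, -6.45841067e+00]))
base top (array([ -3.2, -66.9]), 50.1, 87.6, 89.9) [0.0804 0.0823 0.0857]
nose (array([ -5.6, -67.2]), 25.3, 64.2, 89.5) [0.1104 0.112  0.1135]
mod px [139. 200.] 154 all (array([461.8, 406.6]), 94.5, 47.2, 5.2) nose (array([464.6, 399.5]), 64.8, 27.4, 15.0)
mod px [175. 223.] 224 all (array([377.7, 288.5]), 50.1, 93.9, 54.9) nose (array([377.7, 289.2]), 24.8, 64.8, 54.4)
```

jog_arm(motion=[[[-0.19,-0.45,0,0,0,0,0],[-0.382,-0.95,0,0,0,0,0],[-0.382,-0.988,0,0,0,0,0]]])

```text
time_s: 23.3
tool_pos: [0.5418, 0.0984, 0.2689]
tool_rot: [-179.9, 0.2, -5.9]
force: [0.4, 0.7, -0.4]
grip_width: 0.0869
grasp_force: 0.0
```

jog_arm(motion=[[[-0.19,-0.45,0,0,0,0,0],[-0.382,-0.95,0,0,0,0,0],[-0.382,-0.988,0,0,0,0,0]]])

```text
time_s: 23.6
tool_pos: [0.5142, 0.2005, 0.269]
tool_rot: [-179.9, 0.2, -5.8]
force: [-0.5, 0.2, 1.0]
grip_width: 0.0869
grasp_force: 0.0
```

jog_arm(motion=[[[-0.19,-0.45,0.1,0,0,0,0],[-0.382,-0.95,0.2,0,0,0,0],[-0.382,-0.988,0.3,0,0,0,0]]])

```text
time_s: 23.9
tool_pos: [0.487, 0.3022, 0.2388]
tool_rot: [-179.8, 0.2, -5.9]
force: [-1.0, -0.1, 0.4]
grip_width: 0.0866
grasp_force: 0.0
```

jog_arm(motion=[[[-0.19,-0.45,0.1,0,0,-0.037,0],[-0.382,-0.9,0.2,0,0,-0.074,0],[-0.382,-0.988,0.3,0,0,-0.111,0],[-0.382,-0.988,0.3,0,0,-0.111,0],[-0.382,-0.988,0.3,0,0,-0.111,0]]])

```text
time_s: 24.4
tool_pos: [0.4649, 0.3966, 0.2085]
tool_rot: [179.9, 0.1, 13.4]
force: [0.0, 0.2, -0.5]
grip_width: 0.0871
grasp_force: 0.0
```

jog_arm(motion=[[[0,0,0,0,0,0,0],[0,0,0,0,0,0,0],[0,0,0,0,0,0,0]]])

```text
time_s: 24.7
tool_pos: [0.4655, 0.397, 0.2102]
tool_rot: [180.0, -0.1, 13.4]
force: [-0.4, 0.8, 0.2]
grip_width: 0.087
grasp_force: 0.0
```

Run:
```python
from h import *
p,d,tp=snap('wrist','w11');print(tp)
P=cloud('wrist',d,tp);P[215:]=np.nan
modules(P,p)
```

```text
(array([0.46546292, 0.39701422, 0.21020998]), array([ 1.79967142e+02, -5.51085776e-02,  1.33721748e+01]))
mod px [220.   5.] 394 all (array([650.8, 477.6]), 17.6, 39.6, 26.9) nose (array([650.8, 477.6]), 17.6, 39.6, 26.9)
mod px [232.  25.] 219 all (array([636.3, 465.9]), 7.6, 49.7, 25.4) nose 
mod px [257. 176.] 3012 all (array([468.9, 399. ]), 87.5, 49.5, 14.1) nose (array([466.4, 398.1]), 63.9, 26.1, 14.2)
```

jog_arm(motion=[[[0,-0.008,0.3,0,0,-0.004,0],[0,-0.008,0.6,0,0,-0.004,0],[0,-0.008,0.9,0,0,-0.004,0]]])

```text
time_s: 25.05
tool_pos: [0.4649, 0.3985, 0.1193]
tool_rot: [180.0, -0.1, 14.2]
force: [0.2, -0.4, 0.2]
grip_width: 0.0869
grasp_force: 0.0
```

jog_arm(motion=[[[0,0,0.25,0,0,0,0],[0,0,0.45,0,0,0,0],[0,0,0.6,0,0,0,0],[0,0,0.72,0,0,0,0],[0,0,0.785,0,0,0,0]]])

```text
time_s: 25.55
tool_pos: [0.4644, 0.3985, 0.0405]
tool_rot: [180.0, 0.0, 14.2]
force: [-0.5, 1.3, -0.1]
grip_width: 0.0869
grasp_force: 0.0
```

jog_arm(motion=[[[0,0,0,0,0,0,0.3],[0,0,0,0,0,0,0.5],[0,0,0,0,0,0,1],[0,0,0,0,0,0,1],[0,0,0,0,0,0,1]]], grip_force=25)

```text
time_s: 26.05
tool_pos: [0.4646, 0.399, 0.0417]
tool_rot: [-180.0, -0.0, 14.2]
force: [0.5, -0.1, -0.3]
grip_width: 0.0548
grasp_force: 0.0
```

jog_arm(motion=[[[0,0,0,0,0,0,1],[0,0,0,0,0,0,1],[0,0,0,0,0,0,1],[0,0,0,0,0,0,1],[0,0,0,0,0,0,1]]])

```text
time_s: 26.55
tool_pos: [0.4644, 0.3987, 0.0412]
tool_rot: [180.0, 0.0, 14.2]
force: [0.5, -0.5, 0.7]
grip_width: 0.0259
grasp_force: 25.0
```

jog_arm(motion=[[[0,0,-0.1,0,0,0,1],[0,0,-0.3,0,0,0,1],[0,0,-0.55,0,0,0,1],[0,0,-0.8,0,0,0,1],[0,0,-1,0,0,0,1]]])

```text
time_s: 27.05
tool_pos: [0.4644, 0.3992, 0.1432]
tool_rot: [-180.0, -0.1, 14.3]
force: [-0.4, 0.3, -1.4]
grip_width: 0.0257
grasp_force: 25.0
```

jog_arm(motion=[[[0,0,-0.25,0,0,0,1],[0,0,-0.5,0,0,0,1],[0,0,-0.75,0,0,0,1],[0,0,-1,0,0,0,1]]])

```text
time_s: 27.45
tool_pos: [0.4639, 0.3988, 0.2427]
tool_rot: [180.0, 0.0, 14.3]
force: [0.8, 0.0, -1.9]
grip_width: 0.0258
grasp_force: 25.0
```

jog_arm(motion=[[[0.01,0.15,0,0,0,0,1],[0.03,0.4,0,0,0,0,1],[0.05,0.66,0,0,0,0,1],[0.067,0.904,0,0,0,0,1]]])

```text
time_s: 27.85
tool_pos: [0.493, 0.3119, 0.2416]
tool_rot: [180.0, -0.0, 14.3]
force: [-0.5, -0.3, -1.6]
grip_width: 0.0258
grasp_force: 25.0
```

jog_arm(motion=[[[0.017,0.23,0,0,0,0,1],[0.034,0.46,0,0,0,0,1],[0.05,0.69,0,0,0,0,1],[0.067,0.904,0,0,0,0,1]]])

```text
time_s: 28.25
tool_pos: [0.5218, 0.2258, 0.2416]
tool_rot: [180.0, 0.0, 14.3]
force: [0.8, 0.8, -1.8]
grip_width: 0.0257
grasp_force: 25.0
```

jog_arm(motion=[[[0.017,0.23,0,0,0,0,1],[0.034,0.46,0,0,0,0,1],[0.05,0.69,0,0,0,0,1],[0.067,0.904,0,0,0,0,1]]])

```text
time_s: 28.65
tool_pos: [0.5505, 0.14, 0.2416]
tool_rot: [180.0, 0.0, 14.3]
force: [-0.3, 1.1, -2.4]
grip_width: 0.026
grasp_force: 25.0
```

jog_arm(motion=[[[0.017,0.23,0,0,0,0.028,1],[0.034,0.46,0,0,0,0.056,1],[0.05,0.69,0,0,0,0.085,1],[0.067,0.904,0,0,0,0.114,1],[0.067,0.904,0,0,0,0.114,1]]])

```text
time_s: 29.15
tool_pos: [0.5802, 0.0505, 0.2412]
tool_rot: [179.9, -0.0, -6.7]
force: [0.4, -1.1, -2.2]
grip_width: 0.0261
grasp_force: 25.0
```

jog_arm(motion=[[[0,0,0,0,0,0,1],[0,0,0,0,0,0,1],[0,0,0,0,0,0,1]]])

```text
time_s: 29.45
tool_pos: [0.5789, 0.0565, 0.2415]
tool_rot: [-180.0, -0.0, -6.1]
force: [-0.1, 0.3, -2.6]
grip_width: 0.0259
grasp_force: 25.0
```

Run:
```python
from h import *
o=env.get_obs();print(o['tool_pos'],o['tool_rot'],move([.579,.0548,.1015],[180,0,-6.3]))
```

```text
[0.57889305 0.05646052 0.24149491] [-1.79986415e+02 -4.81652712e-03 -6.11317487e+00] (array([0.003, 0.017, 1.4  ]), array([-0.0001, -0.    ,  0.001 ]))
```

jog_arm(motion=[[[0.003,0.007,0.2,0,0,0,1],[0.003,0.007,0.45,0,0,0,1],[0.003,0.007,0.7,0,0,0,1],[0.003,0.007,0.9,0,0,0,1],[0.003,0.007,0.95,0,0,0,1]]])

```text
time_s: 29.95
tool_pos: [0.5777, 0.0546, 0.144]
tool_rot: [180.0, 0.2, -6.2]
force: [-1.1, 0.8, -2.6]
grip_width: 0.0259
grasp_force: 25.0
```

jog_arm(motion=[[[0,0,0.1,0,0,0,1],[0,0,0.2,0,0,0,1],[0,0,0.3,0,0,0,1],[0,0,0.36,0,0,0,1],[0,0,0.4,0,0,0,1]]])

```text
time_s: 30.45
tool_pos: [0.5794, 0.0542, 0.1057]
tool_rot: [180.0, 0.0, -6.3]
force: [-0.5, -0.4, -2.5]
grip_width: 0.0257
grasp_force: 25.0
```

jog_arm(motion=[[[0,0,0.02,0,0,0,1],[0,0,0.04,0,0,0,1],[0,0,0.05,0,0,0,1]]])

```text
time_s: 30.75
tool_pos: [0.5797, 0.0542, 0.1014]
tool_rot: [180.0, -0.0, -6.3]
force: [0.2, -0.5, -2.0]
grip_width: 0.0256
grasp_force: 25.0
```

jog_arm(motion=[[[0,0,0.01,0,0,0,1],[0,0,0.013,0,0,0,1],[0,0,0.013,0,0,0,1]]])

```text
time_s: 31.05
tool_pos: [0.5797, 0.0542, 0.1012]
tool_rot: [180.0, -0.0, -6.3]
force: [-3.6, -1.1, 5.0]
grip_width: 0.0263
grasp_force: 25.0
```

jog_arm(motion=[[[0,0,0,0,0,0,0.4],[0,0,0,0,0,0,0.4],[0,0,0,0,0,0,0.4],[0,0,0,0,0,0,0.4],[0,0,0,0,0,0,0.4]]])

```text
time_s: 31.55
tool_pos: [0.5796, 0.0542, 0.0999]
tool_rot: [-180.0, 0.0, -6.3]
force: [0.5, -0.1, -0.5]
grip_width: 0.051
grasp_force: 0.0
```

jog_arm(motion=[[[0,0,-0.2,0,0,0,0.4],[0,0,-0.5,0,0,0,0.4],[0,0,-0.9,0,0,0,0.4]]])

```text
time_s: 31.85
tool_pos: [0.5783, 0.0539, 0.1894]
tool_rot: [180.0, 0.2, -6.3]
force: [0.7, 0.6, -0.5]
grip_width: 0.0521
grasp_force: 0.0
```

jog_arm(motion=[[[0,0,-0.4,0,0,0,0.2],[0,0,-0.8,0,0,0,0],[0,0,-0.8,0,0,0,0],[0,0,-0.8,0,0,0,0]]])

```text
time_s: 32.25
tool_pos: [0.58, 0.0544, 0.2707]
tool_rot: [180.0, -0.1, -6.3]
force: [0.9, -0.1, -0.5]
grip_width: 0.0763
grasp_force: 0.0
```

```bash
cat >> h.py <<'E'
def bays(P):
    z=P[...,2];th=np.radians(-6.3);Rm=np.array([[np.cos(th),-np.sin(th)],[np.sin(th),np.cos(th)]])
    F=(P[...,:2]-[.5873,.0534])@Rm
    for b,y in((1,.066),(2,0),(3,-.066)):
        for nm,lo,hi in(('base',.077,.09),('nose',.105,.12)):
            m=(abs(F[...,1]-y)<.033)&(abs(F[...,0]+.008)<.06)&(z>lo)&(z<hi)
            if m.sum()>20:print(b,nm,rect(F[m]),np.percentile(z[m],[5,50,95]).round(4))
E
python3 - <<'E'
from h import *
p,d,tp=snap('wrist','w12');print(tp)
P=cloud('wrist',d,tp);P[215:]=np.nan
modules(P,p);bays(P)
p,d,tp=snap('top','t3');modules(cloud('top',d),p)
E
```

```text
(array([0.57995935, 0.05436579, 0.27072912]), array([ 1.79988532e+02, -1.07509946e-01, -6.27472455e+00]))
mod px [  3. 166.] 102 all (array([652.5, 474. ]), 19.1, 32.8, 21.6) nose (array([652.5, 474. ]), 19.1, 32.8, 21.6)
2 base (array([-3.6, -3.5]), 50.1, 86.8, 89.8) [0.0803 0.0823 0.0854]
2 nose (array([-6. , -3.9]), 25.2, 62.8, 89.7) [0.1103 0.1121 0.1136]
3 base (array([ -2.8, -67.4]), 51.0, 88.7, 89.8) [0.0801 0.0821 0.0857]
3 nose (array([ -5.8, -67.2]), 64.0, 26.2, 0.1) [0.1096 0.1119 0.1133]
mod px [174. 224.] 283 all (array([377.2, 289.3]), 49.5, 96.5, 54.9) nose (array([377.2, 289.8]), 26.2, 65.3, 55.5)
```

jog_arm(motion=[[[-0.35,-0.33,0,0,0,0,0],[-0.7,-0.66,0,0,0,0,0],[-0.755,-0.705,0,0,0,0,0]]])

```text
time_s: 32.65
tool_pos: [0.5076, 0.1385, 0.2688]
tool_rot: [180.0, 0.2, -5.8]
force: [0.1, 0.1, 0.2]
grip_width: 0.0868
grasp_force: 0.0
```

jog_arm(motion=[[[-0.35,-0.33,0,0,0,0,0],[-0.7,-0.66,0,0,0,0,0],[-0.755,-0.705,0.2,0,0,0,0]]])

```text
time_s: 32.95
tool_pos: [0.4418, 0.2167, 0.2508]
tool_rot: [-180.0, -0.1, -5.8]
force: [0.6, -0.2, -0.0]
grip_width: 0.0873
grasp_force: 0.0
```

jog_arm(motion=[[[-0.35,-0.33,0,0,0,0.04,0],[-0.7,-0.66,0.2,0,0,0.08,0],[-0.755,-0.705,0.4,0,0,0.12,0],[-0.755,-0.705,0.4,0,0,0.162,0],[-0.755,-0.705,0.4,0,0,0.162,0]]])

```text
time_s: 33.45
tool_pos: [0.3699, 0.2805, 0.2119]
tool_rot: [-179.7, -0.4, -35.6]
force: [0.5, -0.4, -0.2]
grip_width: 0.0872
grasp_force: 0.0
```

jog_arm(motion=[[[0,0,0,0,0,0,0],[0,0,0,0,0,0,0],[0,0,0,0,0,0,0]]])

```text
time_s: 33.75
tool_pos: [0.3701, 0.2831, 0.2131]
tool_rot: [-179.4, 0.1, -35.2]
force: [1.0, 0.8, 0.1]
grip_width: 0.0873
grasp_force: 0.0
```

Run:
```python
from h import *
p,d,tp=snap('wrist','w13');print(tp)
P=cloud('wrist',d,tp);P[215:]=np.nan
modules(P,p)
```

```text
(array([0.3701108 , 0.28314164, 0.21306264]), array([-1.79406561e+02,  6.46379374e-02, -3.52202665e+01]))
mod px [ 17. 102.] 222 all (array([651.4, 478.2]), 18.0, 39.7, 27.1) nose (array([651.4, 478.2]), 18.0, 39.7, 27.1)
mod px [254. 175.] 2987 all (array([378.8, 286.3]), 49.6, 92.2, 53.8) nose (array([377.9, 287.3]), 26.0, 65.6, 54.0)
```

Run:
```python
from h import *
o=env.get_obs();print(o['tool_pos'],o['tool_rot'],o['qpos']);print(move([.3775,.2883,.0415],[180,0,-35.9]))
```

```text
[0.37006023 0.28315647 0.21305816] [-1.79406426e+02  7.41845831e-02 -3.52323447e+01] [  46.99160701  -10.20034827  -79.17015302  108.49705482  -10.77982816
   73.19652397 -154.18415035]
(array([ 0.033, -0.067,  1.716]), array([-0.0033,  0.0004,  0.0037]))
```

jog_arm(motion=[[[0.1,-0.07,-0.1,0,0,-0.044,0],[0.1,-0.07,-0.2,0,0,-0.088,0],[0.1,-0.07,-0.2,0,0,-0.132,0],[0.1,-0.07,-0.2,0,0,-0.176,0],[0.1,-0.07,-0.2,0,0,-0.22,0]]])

```text
time_s: 34.3
tool_pos: [0.3823, 0.2828, 0.2329]
tool_rot: [-179.5, -0.3, 4.7]
force: [0.0, -0.9, 0.0]
grip_width: 0.0869
grasp_force: 0.0
```

jog_arm(motion=[[[0,0,0,0,0,-0.044,0],[0,0,0,0,0,-0.088,0],[0,0,0,0,0,-0.132,0],[0,0,0,0,0,-0.176,0],[0,0,0,0,0,-0.22,0]]])

```text
time_s: 34.8
tool_pos: [0.3823, 0.2827, 0.2328]
tool_rot: [-179.8, -0.5, 44.3]
force: [0.3, -0.6, -0.7]
grip_width: 0.0867
grasp_force: 0.0
```

jog_arm(motion=[[[0,0,0,0,0,-0.044,0],[0,0,0,0,0,-0.088,0],[0,0,0,0,0,-0.132,0],[0,0,0,0,0,-0.176,0],[0,0,0,0,0,-0.22,0]]])

```text
time_s: 35.3
tool_pos: [0.3823, 0.2827, 0.2327]
tool_rot: [179.8, -0.5, 83.9]
force: [0.1, -0.0, 0.9]
grip_width: 0.0871
grasp_force: 0.0
```

jog_arm(motion=[[[0,0,0,0,0,-0.044,0],[0,0,0,0,0,-0.088,0],[0,0,0,0,0,-0.132,0],[0,0,0,0,0,-0.176,0],[0,0,0,0,0,-0.22,0]]])

```text
time_s: 35.8
tool_pos: [0.3823, 0.2827, 0.2326]
tool_rot: [179.5, -0.2, 123.5]
force: [-1.1, -0.1, -0.5]
grip_width: 0.0871
grasp_force: 0.0
```

jog_arm(motion=[[[0,0,0,0,0,-0.044,0],[0,0,0,0,0,-0.088,0],[0,0,0,0,0,-0.11,0],[0,0,0,0,0,-0.11,0],[0,0,0,0,0,-0.11,0]]])

```text
time_s: 36.3
tool_pos: [0.3823, 0.2826, 0.2327]
tool_rot: [179.5, -0.0, 142.8]
force: [0.4, 0.0, -0.4]
grip_width: 0.0874
grasp_force: 0.0
```

Run:
```python
from h import *
o=env.get_obs();print(o['tool_pos'],o['tool_rot'],o['qpos']);print(move([.3775,.2883,.21],[180,0,144.1]))
p,d,tp=snap('top','t4');modules(cloud('top',d),p)
```

```text
[0.38226637 0.28256066 0.23274769] [ 1.79468534e+02 -2.54293990e-02  1.42795042e+02] [ 27.00458703  -2.80794485 -63.73756128 105.90900438  -2.78647602
  74.84721962  16.79527371]
(array([0.073, 0.015, 0.228]), array([ 0.003 , -0.0001, -0.0073]))
mod px [178. 218.] 138 all (array([401.3, 272.7]), 49.6, 36.8, 53.2) nose (array([395.5, 277. ]), 24.4, 21.8, 51.8)
```

jog_arm(motion=[[[0.04,0.01,0.1,0.003,0,-0.007,0],[0.073,0.015,0.22,0.003,0,-0.007,0],[0.073,0.015,0.22,0.003,0,-0.007,0],[0.073,0.015,0.22,0.003,0,-0.007,0]]])

```text
time_s: 36.75
tool_pos: [0.377, 0.288, 0.2105]
tool_rot: [-179.9, 0.0, 144.1]
force: [0.4, 0.3, 0.5]
grip_width: 0.0869
grasp_force: 0.0
```

Run:
```python
from h import *
p,d,tp=snap('wrist','w14');print(tp)
P=cloud('wrist',d,tp);P[215:]=np.nan
modules(P,p);print(move([.3775,.2883,.0415],[180,0,144.1]))
```

```text
(array([0.37704886, 0.28801776, 0.21048554]), array([-1.79947713e+02,  2.18374549e-02,  1.44136273e+02]))
mod px [184. 101.] 209 all (array([254.5, 276.5]), 8.3, 48.5, 3.8) nose 
mod px [256. 175.] 3100 all (array([374.8, 288.8]), 50.1, 90.7, 54.1) nose (array([376.2, 287.4]), 25.6, 65.7, 54.5)
(array([0.003, 0.003, 1.694]), array([-0.0001,  0.0003,  0.0001]))
```

jog_arm(motion=[[[0,0.005,0.3,0,0,0,0],[0,0.005,0.6,0,0,0,0],[0,0.005,0.9,0,0,0,0]]])

```text
time_s: 37.1
tool_pos: [0.3789, 0.2883, 0.1207]
tool_rot: [179.9, 0.2, 144.0]
force: [-0.3, -1.3, 1.0]
grip_width: 0.0868
grasp_force: 0.0
```

jog_arm(motion=[[[0,0,0.25,0,0,0,0],[0,0,0.45,0,0,0,0],[0,0,0.6,0,0,0,0],[0,0,0.72,0,0,0,0],[0,0,0.785,0,0,0,0]]])

```text
time_s: 37.6
tool_pos: [0.3781, 0.288, 0.0419]
tool_rot: [-180.0, 0.1, 144.1]
force: [0.6, 1.0, 0.5]
grip_width: 0.0867
grasp_force: 0.0
```

jog_arm(motion=[[[0,0,0,0,0,0,0.3],[0,0,0,0,0,0,0.5],[0,0,0,0,0,0,1],[0,0,0,0,0,0,1],[0,0,0,0,0,0,1]]], grip_force=25)

```text
time_s: 38.1
tool_pos: [0.3784, 0.2883, 0.043]
tool_rot: [180.0, 0.1, 144.1]
force: [-1.0, -0.3, 0.2]
grip_width: 0.055
grasp_force: 0.0
```

jog_arm(motion=[[[0,0,0,0,0,0,1],[0,0,0,0,0,0,1],[0,0,0,0,0,0,1],[0,0,0,0,0,0,1],[0,0,0,0,0,0,1]]])

```text
time_s: 38.6
tool_pos: [0.378, 0.2881, 0.0426]
tool_rot: [-180.0, 0.1, 144.1]
force: [-1.4, -0.8, 1.6]
grip_width: 0.0257
grasp_force: 25.0
```

jog_arm(motion=[[[0,0,-0.1,0,0,0,1],[0,0,-0.3,0,0,0,1],[0,0,-0.55,0,0,0,1],[0,0,-0.8,0,0,0,1],[0,0,-1,0,0,0,1]]])

```text
time_s: 39.1
tool_pos: [0.378, 0.2889, 0.1442]
tool_rot: [179.9, 0.1, 144.1]
force: [0.1, -0.2, -2.0]
grip_width: 0.0259
grasp_force: 25.0
```

jog_arm(motion=[[[0,0,-0.25,0,0,0,1],[0,0,-0.5,0,0,0,1],[0,0,-0.75,0,0,0,1],[0,0,-1,0,0,0,1]]])

```text
time_s: 39.5
tool_pos: [0.3773, 0.2887, 0.2439]
tool_rot: [180.0, 0.1, 144.2]
force: [0.5, -1.4, -1.5]
grip_width: 0.0259
grasp_force: 25.0
```

jog_arm(motion=[[[-0.2,-0.01,0,0,0,0,1],[-0.43,-0.02,0,0,0,0,1],[-0.66,-0.03,0,0,0,0,1],[-0.892,-0.044,0,0,0,0,1]]])

```text
time_s: 39.9
tool_pos: [0.4483, 0.2312, 0.2421]
tool_rot: [-180.0, 0.1, 144.1]
force: [0.1, -0.5, -1.6]
grip_width: 0.0255
grasp_force: 25.0
```

jog_arm(motion=[[[-0.2,-0.01,0,0,0,0,1],[-0.43,-0.02,0,0,0,0,1],[-0.66,-0.03,0,0,0,0,1],[-0.892,-0.044,0,0,0,0,1]]])

```text
time_s: 40.3
tool_pos: [0.5179, 0.1752, 0.2418]
tool_rot: [-179.9, 0.0, 144.1]
force: [-0.1, -0.7, -2.8]
grip_width: 0.0258
grasp_force: 25.0
```

jog_arm(motion=[[[-0.2,-0.01,0,0,0,-0.04,1],[-0.43,-0.02,0,0,0,-0.08,1],[-0.66,-0.03,0,0,0,-0.12,1],[-0.892,-0.044,0,0,0,-0.164,1],[-0.892,-0.044,0,0,0,-0.164,1]]])

```text
time_s: 40.8
tool_pos: [0.5894, 0.116, 0.241]
tool_rot: [-179.9, -0.0, 173.4]
force: [-0.1, -0.6, -2.2]
grip_width: 0.0259
grasp_force: 25.0
```

jog_arm(motion=[[[0,0,0,0,0,0,1],[0,0,0,0,0,0,1],[0,0,0,0,0,0,1]]])

```text
time_s: 41.1
tool_pos: [0.5862, 0.1217, 0.243]
tool_rot: [-179.9, 0.1, 173.7]
force: [0.3, 0.5, -1.6]
grip_width: 0.0259
grasp_force: 25.0
```

Run:
```python
from h import *
o=env.get_obs();print(o['tool_pos'],o['tool_rot'],o['qpos'],move([.587,.1205,.1025],[180,0,173.7]))
```

```text
[0.58618475 0.12169961 0.24300148] [-1.79946897e+02  6.68344444e-02  1.73678642e+02] [ 34.18947705  22.14276423 -61.53853271  88.72863941  19.69389641
  80.82515199  54.95008096] (array([-0.008, -0.01 ,  1.405]), array([-0.0003,  0.0004, -0.0001]))
```

jog_arm(motion=[[[-0.008,-0.006,0.2,0,0,0,1],[-0.008,-0.006,0.45,0,0,0,1],[-0.008,-0.006,0.7,0,0,0,1],[-0.008,-0.006,0.9,0,0,0,1],[-0.008,-0.006,0.95,0,0,0,1]]])

```text
time_s: 41.6
tool_pos: [0.5859, 0.1199, 0.1459]
tool_rot: [-179.9, -0.1, 173.7]
force: [-0.1, 0.4, -2.5]
grip_width: 0.0256
grasp_force: 25.0
```

jog_arm(motion=[[[0,0,0.1,0,0,0,1],[0,0,0.2,0,0,0,1],[0,0,0.3,0,0,0,1],[0,0,0.36,0,0,0,1],[0,0,0.4,0,0,0,1]]])

```text
time_s: 42.1
tool_pos: [0.5877, 0.1199, 0.1075]
tool_rot: [-180.0, 0.1, 173.6]
force: [0.0, 0.6, -2.1]
grip_width: 0.0255
grasp_force: 25.0
```

jog_arm(motion=[[[0,0,0.02,0,0,0,1],[0,0,0.04,0,0,0,1],[0,0,0.045,0,0,0,1]]])

```text
time_s: 42.4
tool_pos: [0.5879, 0.12, 0.1035]
tool_rot: [-180.0, 0.1, 173.6]
force: [0.5, -0.1, -1.4]
grip_width: 0.0254
grasp_force: 25.0
```

jog_arm(motion=[[[0,0,0.01,0,0,0,1],[0,0,0.013,0,0,0,1],[0,0,0.013,0,0,0,1]]])

```text
time_s: 42.7
tool_pos: [0.5881, 0.1201, 0.1026]
tool_rot: [-180.0, 0.1, 173.6]
force: [-0.2, -0.7, 0.5]
grip_width: 0.0257
grasp_force: 25.0
```

jog_arm(motion=[[[0,0,0.005,0,0,0,1],[0,0,0.005,0,0,0,0.4],[0,0,0,0,0,0,0.4],[0,0,0,0,0,0,0.4],[0,0,0,0,0,0,0.4]]])

```text
time_s: 43.2
tool_pos: [0.5878, 0.12, 0.1021]
tool_rot: [-180.0, 0.1, 173.6]
force: [0.2, -0.4, -0.8]
grip_width: 0.0481
grasp_force: 0.0
```

jog_arm(motion=[[[0,0,0,0,0,0,0.4],[0,0,-0.2,0,0,0,0.4],[0,0,-0.5,0,0,0,0.4],[0,0,-0.9,0,0,0,0.4]]])

```text
time_s: 43.6
tool_pos: [0.5865, 0.1197, 0.1916]
tool_rot: [-179.9, -0.1, 173.6]
force: [1.1, -0.0, -0.2]
grip_width: 0.052
grasp_force: 0.0
```

jog_arm(motion=[[[0,0,-0.4,0,0,0,0.4],[0,0,-0.8,0,0,0,0.4],[0,0,-1,0,0,0,0.4]]])

```text
time_s: 43.9
tool_pos: [0.5885, 0.121, 0.2961]
tool_rot: [180.0, 0.3, 173.6]
force: [0.5, 0.4, -0.1]
grip_width: 0.0523
grasp_force: 0.0
```

jog_arm(motion=[[[0,0,-0.4,0,0,0,0.4],[0,0,-0.8,0,0,0,0.4],[0,0,-1,0,0,0,0.4],[0,0,-1,0,0,0,0.4],[0,0,-1,0,0,0,0.4]]])

```text
time_s: 44.4
tool_pos: [0.5874, 0.1204, 0.392]
tool_rot: [-180.0, 0.1, 173.6]
force: [-0.5, -0.2, -0.3]
grip_width: 0.0521
grasp_force: 0.0
```

Run:
```python
from h import *
p,d,tp=snap('wrist','w15');print(tp,env.get_obs()['qpos'])
P=cloud('wrist',d,tp);P[215:]=np.nan
bays(P)
p,d,tp=snap('top','t5');P=cloud('top',d);modules(P,p)
p,d,tp=snap('side','s3');P2=cloud('side',d);bays(P2)
th=np.radians(-6.3);Rm=np.array([[np.cos(th),-np.sin(th)],[np.sin(th),np.cos(th)]])
for nm,Q in(('top',P),('side',P2)):
    F=(Q[...,:2]-[.5873,.0534])@Rm;z=Q[...,2]
    m=(F[...,0]>.09)&(F[...,0]<.2)&(abs(F[...,1])<.13)&(z>.235)&(z<.28)
    q=np.c_[F[m],z[m]];print(nm,len(q))
    if len(q)>5:print(np.percentile(q,[2,50,98],axis=0).round(4).tolist())
```

```text
(array([0.58742626, 0.1204275 , 0.3919525 ]), array([-1.79961593e+02,  7.78660090e-02,  1.73636690e+02])) [ 32.42151262  20.03177073 -62.73881701  73.46425053  17.91428176
  96.7583151   56.96060555]
1 base (array([-7.5, 65.4]), 49.3, 93.4, 89.9) [0.0805 0.0825 0.0856]
1 nose (array([-7.6, 65.3]), 63.6, 25.2, 0.1) [0.1104 0.112  0.1135]
2 base (array([-8.6, -3.4]), 51.1, 95.6, 89.6) [0.08   0.0822 0.0855]
2 nose (array([-8.6, -3.6]), 65.6, 27.1, 0.7) [0.1097 0.1119 0.1135]
3 base (array([ -7. , -66.7]), 95.9, 51.1, 0.3) [0.0796 0.0819 0.0859]
3 nose (array([ -7.1, -67.1]), 27.3, 66.2, 88.1) [0.109  0.1117 0.1133]
1 base (array([-12.3,  68.7]), 97.2, 48.1, 2.4) [0.078  0.0822 0.0879]
1 nose (array([-11.7,  67.7]), 26.0, 65.9, 88.3) [0.1064 0.1117 0.1154]
2 base (array([-6.3,  0.3]), 108.1, 51.0, 3.7) [0.0779 0.0825 0.0875]
2 nose (array([-11.5,  -2.2]), 27.8, 66.8, 89.1) [0.1073 0.1122 0.1151]
3 base (array([ -8.6, -65.1]), 56.0, 102.2, 86.5) [0.0783 0.083  0.0879]
3 nose (array([-11.5, -64.6]), 28.6, 65.1, 88.9) [0.107  0.1124 0.1157]
top 144
[[0.1184, -0.0504, 0.2384], [0.1236, 0.0018, 0.266], [0.1296, 0.0561, 0.2709]]
side 42
[[0.1153, 0.0345, 0.2368], [0.1189, 0.0512, 0.2622], [0.1256, 0.058, 0.2683]]
```

View pics/s3.png

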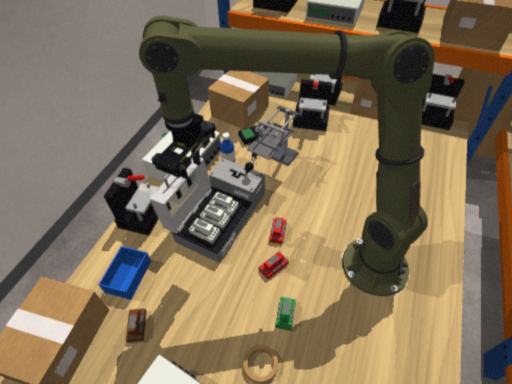

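jog_arm(motion=[[[0,0,0,0,0,0.045,0.3],[0,0,0,0,0,0.09,0.3],[0,0,0,0,0,0.135,0.3],[0,0,0,0,0,0.17,0.3]]])

```text
time_s: 44.95
tool_pos: [0.5871, 0.1199, 0.3909]
tool_rot: [-179.9, 0.0, 142.7]
force: [0.6, 0.0, 1.5]
grip_width: 0.0605
grasp_force: 0.0
```

jog_arm(motion=[[[0,0,0,0,0,0.045,0.3],[0,0,0,0,0,0.09,0.3],[0,0,0,0,0,0.135,0.3],[0,0,0,0,0,0.17,0.3]]])

```text
time_s: 45.35
tool_pos: [0.5871, 0.1199, 0.3909]
tool_rot: [-179.9, 0.1, 112.1]
force: [-0.3, 0.4, -0.6]
grip_width: 0.0612
grasp_force: 0.0
```

jog_arm(motion=[[[0,0,0,0,0,0.045,0.3],[0,0,0,0,0,0.09,0.3],[0,0,0,0,0,0.135,0.3],[0,0,0,0,0,0.16,0.3],[0,0,0,0,0,0.16,0.3]]])

```text
time_s: 45.85
tool_pos: [0.5871, 0.12, 0.3911]
tool_rot: [-180.0, 0.1, 83.6]
force: [0.4, 0.5, -0.8]
grip_width: 0.061
grasp_force: 0.0
```

jog_arm(motion=[[[-0.3,0.3,0,0,0,0,0.3],[-0.5,0.7,0,0,0,0,0.3],[-0.5,0.7,0,0,0,0,0.3],[-0.5,0.7,0,0,0,0,0.3],[-0.5,0.7,0,0,0,0,0.3]]])

```text
time_s: 46.35
tool_pos: [0.6507, 0.0641, 0.3921]
tool_rot: [180.0, -0.0, 83.8]
force: [0.3, -0.0, 0.1]
grip_width: 0.061
grasp_force: 0.0
```

Run:
```python
from h import *
p,d,tp=snap('wrist','w16');print(tp,env.get_obs()['qpos'])
P=cloud('wrist',d,tp);P[215:]=np.nan
th=np.radians(-6.3);Rm=np.array([[np.cos(th),-np.sin(th)],[np.sin(th),np.cos(th)]])
def show(Q):
    F=(Q[...,:2]-[.5873,.0534])@Rm;z=Q[...,2]
    m=(F[...,0]>.09)&(F[...,0]<.17)&(abs(F[...,1])<.07)&(z>.24)&(z<.28)
    for y in np.arange(-.06,.061,.015):
        s=m&(abs(F[...,1]-y)<.0075)
        if s.sum()>5:print(y.round(3),s.sum(),np.percentile(F[s][:,0],[2,50,98]).round(4),np.percentile(z[s],[50,95]).round(4))
show(P);print('top');show(cloud('top',load('t5')[1]))
```

```text
(array([0.65072351, 0.06411042, 0.39210493]), array([ 1.79987168e+02, -8.93788216e-03,  8.37845220e+01])) [ 22.53787112  23.14987393 -45.52511589  65.07389102  16.49472426
  97.86092123 -24.4553265 ]
0.0 114 [0.1207 0.1247 0.1294] [0.2664 0.2678]
0.015 142 [0.1208 0.1245 0.1296] [0.2664 0.2677]
0.03 169 [0.1201 0.1242 0.1299] [0.2662 0.2676]
0.045 203 [0.1187 0.1236 0.1301] [0.266  0.2679]
0.06 65 [0.1192 0.1229 0.1286] [0.2622 0.2668]
top
-0.045 25 [0.119  0.1234 0.1289] [0.2636 0.2693]
-0.03 15 [0.1212 0.1245 0.1279] [0.2666 0.271 ]
-0.015 19 [0.12   0.123  0.1306] [0.2668 0.2708]
0.0 16 [0.1204 0.1246 0.1283] [0.2669 0.2704]
0.015 17 [0.1203 0.1243 0.1293] [0.2658 0.2704]
0.03 17 [0.1206 0.1247 0.1286] [0.2664 0.2691]
0.045 20 [0.1197 0.1233 0.1291] [0.266  0.2705]
0.06 10 [0.1181 0.1223 0.1288] [0.2655 0.2693]
```

jog_arm(motion=[[[-0.09,0.3,0.1,0,0,0,0.3],[-0.177,0.628,0.3,0,0,0,0.3],[-0.177,0.628,0.6,0,0,0,0.3],[-0.177,0.628,0.6,0,0,0,0.3],[-0.177,0.628,0.6,0,0,0,0.3]]])

```text
time_s: 46.9
tool_pos: [0.7111, 0.0394, 0.3335]
tool_rot: [179.9, 0.0, 83.7]
force: [-1.3, 0.1, 0.3]
grip_width: 0.0611
grasp_force: 0.0
```

Run:
```python
from h import *
o=env.get_obs();print(o['tool_pos'],o['tool_rot'],move([.7113,.0397,.257],[180,0,83.7]))
```

```text
[0.71108713 0.03938262 0.33349779] [1.79931440e+02 2.81774196e-02 8.37403752e+01] (array([0.004, 0.001, 0.765]), array([0.0004, 0.0002, 0.0002]))
```

jog_arm(motion=[[[0,0,0.2,0,0,0,0.3],[0,0,0.4,0,0,0,0.3],[0,0,0.6,0,0,0,0.3],[0,0,0.75,0,0,0,0.3],[0,0,0.75,0,0,0,0.3]]])

```text
time_s: 47.4
tool_pos: [0.7112, 0.0385, 0.2573]
tool_rot: [180.0, 0.1, 83.7]
force: [-1.4, -0.5, 0.4]
grip_width: 0.0609
grasp_force: 0.0
```

jog_arm(motion=[[[0,0,0,0,0,0,0.5],[0,0,0,0,0,0,0.7],[0,0,0,0,0,0,0.85],[0,0,0,0,0,0,1],[0,0,0,0,0,0,1]]], grip_force=20)

```text
time_s: 47.9
tool_pos: [0.7122, 0.0381, 0.2578]
tool_rot: [179.9, 0.0, 83.6]
force: [0.1, 0.2, -0.5]
grip_width: 0.0287
grasp_force: 0.0
```

jog_arm(motion=[[[0,0,0,0,0,0,1],[0,0,0,0,0,0,1],[0,0,0,0,0,0,1],[0,0,0,0,0,0,1],[0,0,0,0,0,0,1]]])

```text
time_s: 48.4
tool_pos: [0.7105, 0.0383, 0.2573]
tool_rot: [-179.9, 0.1, 83.7]
force: [-4.8, -0.5, 2.7]
grip_width: 0.0091
grasp_force: 20.0
```

Run:
```python
import numpy as np
R=2.044;f=lambda a:np.array([-R*np.cos(np.radians(a)),-R*np.sin(np.radians(a))])
A=[103.8,94,84,74,64,54,44,34,24,16,8.73]
for a,b in zip(A,A[1:]):print(a,b,[ (f(a+(b-a)*k/5)-f(a)).round(3).tolist() for k in range(1,6)])
```

```text
103.8 94 [[-0.068, -0.016], [-0.137, -0.029], [-0.206, -0.04], [-0.275, -0.048], [-0.345, -0.054]]
94 84 [[-0.071, -0.004], [-0.143, -0.005], [-0.214, -0.004], [-0.285, 0.0], [-0.356, 0.006]]
84 74 [[-0.071, 0.009], [-0.141, 0.02], [-0.211, 0.033], [-0.281, 0.05], [-0.35, 0.068]]
74 64 [[-0.068, 0.021], [-0.136, 0.044], [-0.202, 0.07], [-0.268, 0.098], [-0.333, 0.128]]
64 54 [[-0.064, 0.032], [-0.126, 0.067], [-0.187, 0.104], [-0.247, 0.143], [-0.305, 0.184]]
54 44 [[-0.057, 0.043], [-0.112, 0.088], [-0.166, 0.135], [-0.218, 0.183], [-0.269, 0.234]]
44 34 [[-0.049, 0.052], [-0.095, 0.106], [-0.14, 0.161], [-0.183, 0.218], [-0.224, 0.277]]
34 24 [[-0.039, 0.06], [-0.076, 0.121], [-0.11, 0.183], [-0.143, 0.247], [-0.173, 0.312]]
24 16 [[-0.022, 0.052], [-0.043, 0.106], [-0.063, 0.159], [-0.081, 0.213], [-0.098, 0.268]]
16 8.73 [[-0.014, 0.05], [-0.026, 0.1], [-0.037, 0.151], [-0.047, 0.202], [-0.056, 0.253]]
```

jog_arm(motion=[[[0,-0.068,-0.016,0,0,0,1],[0,-0.137,-0.029,0,0,0,1],[0,-0.206,-0.04,0,0,0,1],[0,-0.275,-0.048,0,0,0,1],[0,-0.345,-0.054,0,0,0,1]]])

```text
time_s: 48.9
tool_pos: [0.6774, 0.042, 0.2632]
tool_rot: [179.9, 0.0, 83.6]
force: [1.6, 0.5, -2.1]
grip_width: 0.0089
grasp_force: 20.0
```

jog_arm(motion=[[[0,-0.071,-0.004,0,0,0,1],[0,-0.143,-0.005,0,0,0,1],[0,-0.214,-0.004,0,0,0,1],[0,-0.285,0,0,0,0,1],[0,-0.356,0.006,0,0,0,1]]])

```text
time_s: 49.4
tool_pos: [0.642, 0.046, 0.2627]
tool_rot: [179.9, 0.0, 83.6]
force: [0.5, 0.6, 4.6]
grip_width: 0.0091
grasp_force: 20.0
```

Run:
```python
from h import *
o=env.get_obs();print(o['tool_pos'],o['force'],o['wrist_torque'],o['grip_width'])
th=np.radians(-6.3);Rm=np.array([[np.cos(th),-np.sin(th)],[np.sin(th),np.cos(th)]]);f=(o['tool_pos'][:2]-[.5873,.0534])@Rm;z=o['tool_pos'][2]+.005;print(f,z,np.hypot(f[0]-.075,z-.064),np.degrees(np.arctan2(z-.064,.075-f[0])))
```

```text
[0.64196871 0.04602161 0.26274734] [0.48852053 0.57016903 4.55185801] [-0.09740758 -0.52734215  0.02514768] 0.00914379332721584
[ 0.05514823 -0.00133479] 0.26774733912954274 0.2047121662149485 84.43504999876092
```

Forces are small and the radius matches; continue.

jog_arm(motion=[[[0,-0.071,0.009,0,0,0,1],[0,-0.141,0.02,0,0,0,1],[0,-0.211,0.033,0,0,0,1],[0,-0.281,0.05,0,0,0,1],[0,-0.35,0.068,0,0,0,1]]])

```text
time_s: 49.9
tool_pos: [0.6068, 0.0499, 0.2552]
tool_rot: [180.0, 0.0, 83.6]
force: [-0.1, 0.3, 3.4]
grip_width: 0.0092
grasp_force: 20.0
```

jog_arm(motion=[[[0,-0.068,0.021,0,0,0,1],[0,-0.136,0.044,0,0,0,1],[0,-0.202,0.07,0,0,0,1],[0,-0.268,0.098,0,0,0,1],[0,-0.333,0.128,0,0,0,1]]])

```text
time_s: 50.4
tool_pos: [0.5738, 0.0536, 0.2418]
tool_rot: [180.0, 0.0, 83.6]
force: [0.4, 0.8, 2.6]
grip_width: 0.0091
grasp_force: 20.1
```

jog_arm(motion=[[[0,-0.064,0.032,0,0,0,1],[0,-0.126,0.067,0,0,0,1],[0,-0.187,0.104,0,0,0,1],[0,-0.247,0.143,0,0,0,1],[0,-0.305,0.184,0,0,0,1]]])

```text
time_s: 50.9
tool_pos: [0.5439, 0.0569, 0.2233]
tool_rot: [179.9, 0.0, 83.6]
force: [1.7, 2.0, -1.1]
grip_width: 0.0089
grasp_force: 20.0
```

```bash
cat >> h.py <<'E'
def arc():
    o=env.get_obs();th=np.radians(-6.3);Rm=np.array([[np.cos(th),-np.sin(th)],[np.sin(th),np.cos(th)]])
    f=(o['tool_pos'][:2]-[.5873,.0534])@Rm;z=o['tool_pos'][2]+.005
    print(o['tool_pos'],o['tool_rot'],o['force'],o['wrist_torque'],o['grip_width'],o['qpos'].round(1) if hasattr(o['qpos'],'round') else o['qpos'])
    print(f,z,np.hypot(f[0]-.075,z-.064),np.degrees(np.arctan2(z-.064,.075-f[0])))
E
python3 -c "from h import *;arc();snap('side','s4')"
```

```text
[0.54386228 0.05694378 0.2233104 ] [1.79919795e+02 1.99755856e-02 8.36223672e+01] [ 1.69184674  2.0280017  -1.08311065] [ 0.13934703 -0.63365538  0.00547353] 0.00885841462997882 [ 34.6  10.6 -48.1  97.7   8.2  75.3 -21.5]
[-0.04356427 -0.00124423] 0.22831039935829212 0.20262130432574826 54.18626890761228
```

jog_arm(motion=[[[0,-0.057,0.043,0,0,0,1],[0,-0.112,0.088,0,0,0,1],[0,-0.166,0.135,0,0,0,1],[0,-0.218,0.183,0,0,0,1],[0,-0.269,0.23,0,0,0,1]]])

```text
time_s: 51.45
tool_pos: [0.5176, 0.0598, 0.2004]
tool_rot: [179.9, 0.0, 83.6]
force: [5.7, 0.8, -5.1]
grip_width: 0.0081
grasp_force: 20.2
```

jog_arm(motion=[[[0,-0.049,0.052,0,0,0,1],[0,-0.095,0.106,0,0,0,1],[0,-0.14,0.161,0,0,0,1],[0,-0.183,0.218,0,0,0,1],[0,-0.224,0.277,0,0,0,1]]])

```text
time_s: 51.95
tool_pos: [0.4951, 0.0624, 0.1729]
tool_rot: [179.9, 0.0, 83.6]
force: [3.9, 1.2, -3.7]
grip_width: 0.0089
grasp_force: 20.2
```

Run:
```python
from h import *
arc();p,d,tp=snap('side','s5')
cv2.imwrite('pics/s5c.png',cv2.resize(p[120:280,130:330],None,fx=3.5,fy=3.5,interpolation=cv2.INTER_CUBIC)[:,:,::-1])
```

```text
[0.49510585 0.06236614 0.17289857] [1.79907312e+02 3.29185346e-02 8.36185718e+01] [ 3.93880244  1.21329314 -3.67747775] [ 0.20016992 -0.93709438  0.05102259] 0.0089428183332665 [ 36.5   5.7 -48.7 107.6   4.7  68.6 -20.1]
[-0.09262128 -0.00120487] 0.17789857421720154 0.20265679737502332 34.196088500217854
```

View pics/s5c.png

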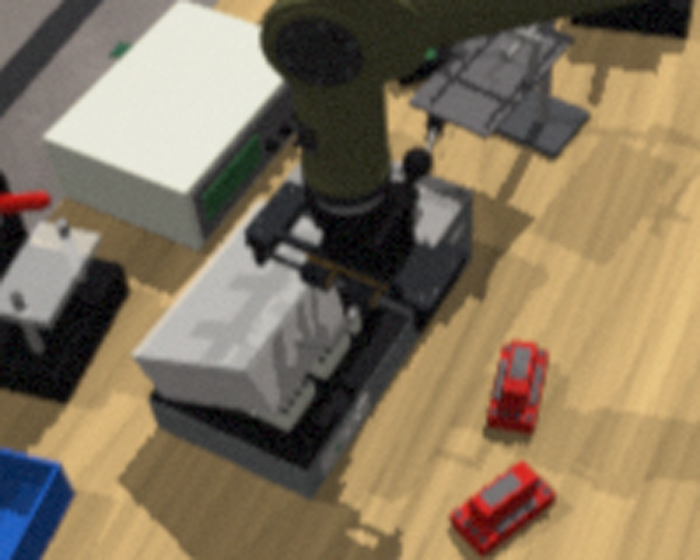

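jog_arm(motion=[[[0,-0.039,0.06,0,0,0,1],[0,-0.076,0.121,0,0,0,1],[0,-0.11,0.183,0,0,0,1],[0,-0.143,0.247,0,0,0,1],[0,-0.173,0.312,0,0,0,1]]])

```text
time_s: 52.5
tool_pos: [0.4773, 0.0643, 0.1413]
tool_rot: [180.0, 0.0, 83.6]
force: [0.5, 1.5, -1.3]
grip_width: 0.0092
grasp_force: 20.1
```

jog_arm(motion=[[[0,-0.022,0.052,0,0,0,1],[0,-0.043,0.106,0,0,0,1],[0,-0.063,0.159,0,0,0,1],[0,-0.081,0.213,0,0,0,1],[0,-0.098,0.268,0,0,0,1]]])

```text
time_s: 53.0
tool_pos: [0.4674, 0.0654, 0.1145]
tool_rot: [-180.0, 0.1, 83.6]
force: [-3.2, 2.8, 0.2]
grip_width: 0.0088
grasp_force: 20.0
```

jog_arm(motion=[[[0,-0.01,0.036,0,0,0,1],[0,-0.02,0.072,0,0,0,1],[0,-0.028,0.108,0,0,0,1],[0,-0.036,0.144,0,0,0,1],[0,-0.042,0.18,0,0,0,1]]])

```text
time_s: 53.5
tool_pos: [0.463, 0.0659, 0.0965]
tool_rot: [-179.9, 0.1, 83.6]
force: [-5.6, 3.2, -0.4]
grip_width: 0.0089
grasp_force: 20.0
```

```bash
python3 -c "from h import *;arc()"
```

```text
[0.46303532 0.06591014 0.09649569] [-1.79921417e+02  5.07995736e-02  8.36294712e+01] [-5.64555226  3.16217396 -0.40079985] [0.54593574 0.93623273 0.06037734] 0.008869084088966913 [ 35.8   7.  -49.  116.2   6.2  59.4 -22.5]
[-0.12488703 -0.00120151] 0.10149569339338144 0.2033734274765084 10.62432816655308
```

jog_arm(motion=[[[0,-0.003,0.015,0,0,0,1],[0,-0.006,0.03,0,0,0,1],[0,-0.008,0.045,0,0,0,1],[0,-0.008,0.045,0,0,0,1]]])

```text
time_s: 53.9
tool_pos: [0.4622, 0.066, 0.0919]
tool_rot: [-179.9, 0.0, 83.6]
force: [-5.8, 3.4, -0.3]
grip_width: 0.0089
grasp_force: 20.0
```

jog_arm(motion=[[[0,-0.001,0.01,0,0,0,1],[0,-0.002,0.02,0,0,0,1],[0,-0.002,0.02,0,0,0,1]]])

```text
time_s: 54.2
tool_pos: [0.4618, 0.066, 0.0899]
tool_rot: [-179.9, 0.0, 83.6]
force: [-4.7, 2.6, -0.5]
grip_width: 0.0088
grasp_force: 20.0
```

jog_arm(motion=[[[0,-0.001,0.01,0,0,0,1],[0,-0.002,0.02,0,0,0,1],[0,-0.002,0.02,0,0,0,1]]])

```text
time_s: 54.5
tool_pos: [0.4615, 0.0661, 0.0878]
tool_rot: [-179.9, 0.0, 83.6]
force: [-5.9, 3.0, -0.9]
grip_width: 0.0088
grasp_force: 20.0
```

jog_arm(motion=[[[0,0,0.01,0,0,0,1],[0,0,0.015,0,0,0,1],[0,0,0.015,0,0,0,1]]])

```text
time_s: 54.8
tool_pos: [0.4613, 0.0661, 0.0863]
tool_rot: [-179.8, 0.1, 83.6]
force: [-5.9, 2.2, -0.7]
grip_width: 0.0086
grasp_force: 20.0
```

```bash
cat >> h.py <<'E'
def cover(name='s'):
    th=np.radians(-6.3);Rm=np.array([[np.cos(th),-np.sin(th)],[np.sin(th),np.cos(th)]])
    for n in('top','side'):
        p,d,tp=snap(n,n+name);P=cloud(n,d);F=(P[...,:2]-[.5873,.0534])@Rm;z=P[...,2]
        m=(F[...,0]>-.075)&(F[...,0]<.06)&(abs(F[...,1])<.1)&(z>.11)&(z<.15)
        q=np.c_[F[m],np.ones(m.sum())];
        c=np.linalg.lstsq(q,z[m],rcond=None)[0];r=abs(z[m]-q@c)<.004;c=np.linalg.lstsq(q[r],z[m][r],rcond=None)[0]
        print(n,m.sum(),'slope x deg',np.degrees(c[0]).round(2),'z at -80,0,70:',(c[2]+c[0]*np.array([-.08,0,.07])).round(4))
E
python3 -c "from h import *;cover('c1')"
```

```text
top 2045 slope x deg -0.04 z at -80,0,70: [0.1264 0.1263 0.1263]
side 1327 slope x deg -0.16 z at -80,0,70: [0.1263 0.126  0.1258]
```

jog_arm(motion=[[[0,0,0,0,0,0,0.65],[0,0,0,0,0,0,0.65],[0,0,0,0,0,0,0.65],[0,0,0,0,0,0,0.65],[0,0,0,0,0,0,0.65]]])

```text
time_s: 55.4
tool_pos: [0.4638, 0.0656, 0.0876]
tool_rot: [179.9, 0.0, 83.6]
force: [0.6, 0.1, -0.8]
grip_width: 0.0298
grasp_force: 0.0
```

jog_arm(motion=[[[0,0,-0.1,0,0,0,0.65],[0,0,-0.3,0,0,0,0.65],[0,0,-0.6,0,0,0,0.65],[0,0,-0.95,0,0,0,0.5]]])

```text
time_s: 55.8
tool_pos: [0.4624, 0.066, 0.1833]
tool_rot: [180.0, 0.0, 83.7]
force: [0.0, 0.4, 1.1]
grip_width: 0.0336
grasp_force: 0.0
```

jog_arm(motion=[[[0,0,-0.4,0,0,0,0.2],[0,0,-0.8,0,0,0,0],[0,0,-0.8,0,0,0,0],[0,0,-0.8,0,0,0,0]]])

```text
time_s: 56.2
tool_pos: [0.4635, 0.0661, 0.2636]
tool_rot: [179.8, 0.1, 83.6]
force: [-0.6, 0.1, -0.2]
grip_width: 0.0624
grasp_force: 0.0
```

```bash
python3 -c "
from h import *
cover('c2');o=env.get_obs();print(o['tool_pos'],o['tool_rot'],o['force'],move([.5208,-.1405,.265],[180,0,83.7]))"
```

```text
top 1639 slope x deg -0.02 z at -80,0,70: [0.126  0.126  0.1259]
side 1718 slope x deg 0.09 z at -80,0,70: [0.1258 0.1259 0.126 ]
[0.46234123 0.06588497 0.26154448] [1.79990956e+02 5.95425199e-02 8.36264690e+01] [-1.31359899 -0.18577114 -0.40581992] (array([-1.986,  0.81 , -0.032]), array([ 0.0001,  0.0003, -0.0004]))
```

Cover shut. Move over the knob.

jog_arm(motion=[[[-0.35,0.2,0,0,0,0,0],[-0.7,0.4,0,0,0,0,0],[-1,0.4,0,0,0,0,0]]])

```text
time_s: 56.6
tool_pos: [0.492, -0.04, 0.2606]
tool_rot: [-179.9, -0.0, 83.6]
force: [-0.1, -0.4, 0.4]
grip_width: 0.0859
grasp_force: 0.0
```

jog_arm(motion=[[[-0.35,0.2,0,0,0,0,0],[-0.7,0.4,0,0,0,0,0],[-0.986,0.41,0,0,0,0,0],[-0.986,0.41,0,0,0,0,0],[-0.986,0.41,0,0,0,0,0]]])

```text
time_s: 57.1
tool_pos: [0.5205, -0.1405, 0.2608]
tool_rot: [-179.9, -0.1, 83.6]
force: [0.9, 1.1, -0.1]
grip_width: 0.0872
grasp_force: 0.0
```

jog_arm(motion=[[[0,0,0,0,0,0,0],[0,0,0,0,0,0,0],[0,0,0,0,0,0,0]]])

```text
time_s: 57.4
tool_pos: [0.5214, -0.1393, 0.2625]
tool_rot: [179.9, 0.0, 83.7]
force: [0.3, 0.2, 0.2]
grip_width: 0.0871
grasp_force: 0.0
```

Run:
```python
from h import *
p,d,tp=snap('wrist','w17');print(tp);P=cloud('wrist',d,tp);P[230:]=np.nan
V=p.max(2);z=P[...,2]
k=P[(z>.160)&(z<.195)&(abs(P[...,0]-.52)<.04)&(abs(P[...,1]+.14)<.04)]
print(len(k))
if len(k)>30:
    A=np.c_[2*k,np.ones(len(k))];s=np.linalg.lstsq(A,(k**2).sum(1),rcond=None)[0];c=s[:3];print('knob',c,np.sqrt(s[3]+c@c))
s=P[(z>.17)&(z<.2)&(P[...,1]<-.165)&(P[...,1]>-.3)];print('plate y max',len(s),np.percentile(s[:,1],[50,99]) if len(s) else '')
print(move([.5208,-.1405,.163],[180,0,83.7]))
```

```text
(array([ 0.52138639, -0.13928846,  0.2624915 ]), array([1.79922138e+02, 4.97040345e-02, 8.37256659e+01]))
1245
knob [ 0.5199057  -0.14062753  0.16746638] 0.016626381944788885
plate y max 0 
(array([-0.01 , -0.006,  0.995]), array([0.0005, 0.0003, 0.    ]))
```

jog_arm(motion=[[[-0.012,-0.01,0.25,0,0,0,0.2],[-0.012,-0.01,0.5,0,0,0,0.3],[-0.012,-0.01,0.75,0,0,0,0.3],[-0.012,-0.01,0.95,0,0,0,0.3],[-0.012,-0.01,0.99,0,0,0,0.3]]])

```text
time_s: 57.95
tool_pos: [0.5187, -0.1409, 0.1612]
tool_rot: [-179.8, -0.0, 83.7]
force: [0.1, -0.0, -0.2]
grip_width: 0.0625
grasp_force: 0.0
```

jog_arm(motion=[[[0,0,0,0,0,0,0.5],[0,0,0,0,0,0,0.6],[0,0,0,0,0,0,0.7],[0,0,0,0,0,0,0.8],[0,0,0,0,0,0,1]]], grip_force=15)

```text
time_s: 58.45
tool_pos: [0.5202, -0.1418, 0.1642]
tool_rot: [179.9, 0.1, 83.6]
force: [-2.1, 0.1, 5.1]
grip_width: 0.033
grasp_force: 15.0
```

jog_arm(motion=[[[0,0,0,0,0,0,1],[0,0,0,0,0,0,1],[0,0,0,0,0,0,1],[0,0,0,0,0,0,1]]])

```text
time_s: 58.85
tool_pos: [0.5203, -0.1418, 0.1642]
tool_rot: [179.9, 0.1, 83.6]
force: [-3.9, 0.1, 6.1]
grip_width: 0.0328
grasp_force: 15.0
```

jog_arm(motion=[[[0,0.06,-0.015,0,0,0,1],[0,0.12,-0.025,0,0,0,1],[0,0.18,-0.035,0,0,0,1],[0,0.24,-0.043,0,0,0,1],[0,0.29,-0.05,0,0,0,1]]])

```text
time_s: 59.35
tool_pos: [0.5483, -0.1449, 0.1683]
tool_rot: [-179.9, 0.1, 83.6]
force: [-5.4, -0.1, 2.2]
grip_width: 0.033
grasp_force: 15.0
```

```bash
cat >> h.py <<'E'
def knob():
    o=env.get_obs();th=np.radians(-6.3);Rm=np.array([[np.cos(th),-np.sin(th)],[np.sin(th),np.cos(th)]])
    print('tcp fixture',((o['tool_pos'][:2]-[.5873,.0534])@Rm).round(4),o['tool_pos'][2].round(4),'F fixture',(o['force'][:2]@Rm).round(1),o['force'][2].round(1),'w',o['grip_width'].round(4),o['tool_rot'].round(1))
E
python3 -c "from h import *;knob()"
```

```text
Traceback (most recent call last):
  File "h.py", line 64, in knob
    print('tcp fixture',((o['tool_pos'][:2]-[.5873,.0534])@Rm).round(4),o['tool_pos'][2].round(4),'F fixture',(o['force'][:2]@Rm).round(1),o['force'][2].round(1),'w',o['grip_width'].round(4),o['tool_rot'].round(1))
                                                                                                                                                                      ^^^^^^^^^^^^^^^^^^^^^
AttributeError: 'float' object has no attribute 'round'
```

jog_arm(motion=[[[0.07,0.01,0,0,0,0,1],[0.14,0.01,0,0,0,0,1],[0.2,0.01,0,0,0,0,1],[0.26,0.01,0,0,0,0,1],[0.32,0.01,0,0,0,0,1]]])

```text
time_s: 59.85
tool_pos: [0.5541, -0.1128, 0.1682]
tool_rot: [179.9, 0.0, 83.6]
force: [0.0, -1.4, -2.5]
grip_width: 0.0325
grasp_force: 15.0
```

```bash
sed -i "s/o\['grip_width'\].round(4)/o['grip_width']/" h.py; python3 -c "from h import *;knob()"
```

```text
tcp fixture [-0.0147 -0.1688] 0.1682 F fixture [ 0.2 -1.3] -2.5 w 0.03249156035880974 [179.9   0.   83.6]
```

jog_arm(motion=[[[0,0.05,0,0,0,0,1],[0,0.1,-0.005,0,0,0,1],[0,0.15,-0.01,0,0,0,1],[0,0.15,-0.01,0,0,0,1]]])

```text
time_s: 60.25
tool_pos: [0.5693, -0.1143, 0.1693]
tool_rot: [179.9, -0.0, 83.6]
force: [-1.9, 0.6, 1.1]
grip_width: 0.0331
grasp_force: 15.0
```

Run:
```python
from h import *
knob();p,d,tp=snap('top','k1')
p,d,tp=snap('side','k2');cv2.imwrite('pics/k2c.png',cv2.resize(p[130:230,190:320],None,fx=5,fy=5,interpolation=cv2.INTER_CUBIC)[:,:,::-1])
```

```text
tcp fixture [ 0.0005 -0.1686] 0.1693 F fixture [-2.   0.4] 1.1 w 0.03309690452804131 [179.9  -0.   83.6]
```

View pics/k2c.png

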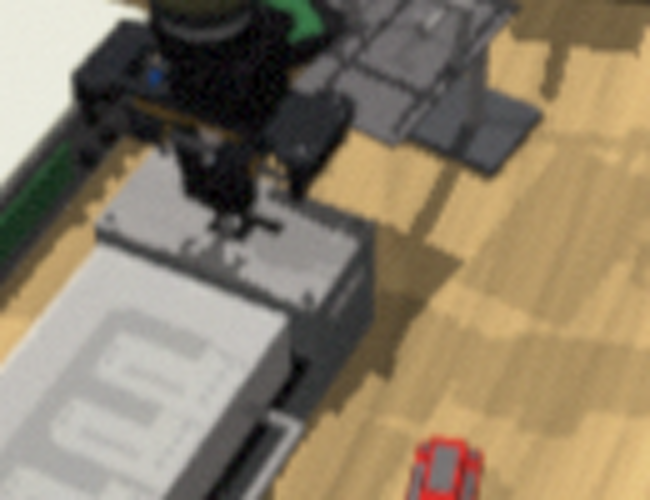

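jog_arm(motion=[[[0,0,0,0,0,0,1],[0,0,0,0,0,0,1],[0,0,0,0,0,0,1],[0,0,0,0,0,0,1],[0,0,0,0,0,0,1]]])

```text
time_s: 60.85
tool_pos: [0.5687, -0.1147, 0.1694]
tool_rot: [179.9, 0.0, 83.6]
force: [-0.2, 1.3, -1.2]
grip_width: 0.0327
grasp_force: 15.0
```

jog_arm(motion=[[[0,0,0,0,0,0,1],[0,0,0,0,0,0,1],[0,0,0,0,0,0,1],[0,0,0,0,0,0,1],[0,0,0,0,0,0,1]]])

```text
time_s: 61.35
tool_pos: [0.5686, -0.1147, 0.1694]
tool_rot: [179.9, 0.0, 83.6]
force: [0.7, 1.5, -1.7]
grip_width: 0.0329
grasp_force: 15.0
```

jog_arm(motion=[[[0,0.05,0,0,0,0,1],[0,0.1,0.005,0,0,0,1],[0,0.16,0.01,0,0,0,1],[0,0.16,0.01,0,0,0,1]]])

```text
time_s: 61.75
tool_pos: [0.5857, -0.1167, 0.1686]
tool_rot: [179.9, 0.0, 83.6]
force: [-1.0, 1.5, 2.1]
grip_width: 0.0327
grasp_force: 15.0
```

```bash
python3 -c "from h import *;knob()"
```

```text
tcp fixture [ 0.017  -0.1693] 0.1686 F fixture [-1.2  1.4] 2.1 w 0.03273446483179652 [179.9   0.   83.6]
```

jog_arm(motion=[[[-0.07,0,0,0,0,0,1],[-0.14,0,0,0,0,0,1],[-0.21,0,0,0,0,0,1],[-0.27,0,0,0,0,0,1],[-0.325,0,0,0,0,0,1]]])

```text
time_s: 62.25
tool_pos: [0.5813, -0.1499, 0.1685]
tool_rot: [179.8, 0.0, 83.6]
force: [2.8, 1.6, -0.8]
grip_width: 0.0332
grasp_force: 15.0
```

```bash
python3 -c "from h import *;knob()"
```

```text
tcp fixture [ 0.0164 -0.2027] 0.1685 F fixture [2.6 1.9] -0.8 w 0.0331798813120041 [179.8   0.   83.6]
```

Now the final leg to full stroke.

jog_arm(motion=[[[0.005,0.06,0.008,0,0,0,1],[0.01,0.12,0.016,0,0,0,1],[0.01,0.18,0.027,0,0,0,1],[0.01,0.24,0.038,0,0,0,1],[0.01,0.285,0.048,0,0,0,1]]])

```text
time_s: 62.75
tool_pos: [0.6092, -0.1513, 0.1629]
tool_rot: [-180.0, 0.1, 83.6]
force: [-2.6, -1.2, 2.4]
grip_width: 0.0329
grasp_force: 15.0
```

```bash
python3 -c "from h import *;knob()"
```

```text
tcp fixture [ 0.0442 -0.2011] 0.1629 F fixture [-2.4 -1.5] 2.4 w 0.032855964784497996 [-1.80e+02  1.00e-01  8.36e+01]
```

jog_arm(motion=[[[0,0.015,0,0,0,0,1],[0,0.025,0,0,0,0,1],[0,0.025,0,0,0,0,1],[0,0.025,0,0,0,0,1]]])

```text
time_s: 63.15
tool_pos: [0.6111, -0.1511, 0.1628]
tool_rot: [-180.0, 0.0, 83.6]
force: [-3.4, -1.2, -4.3]
grip_width: 0.0325
grasp_force: 15.0
```

```bash
python3 -c "from h import *;knob()"
```

```text
tcp fixture [ 0.0461 -0.2006] 0.1628 F fixture [-3.2 -1.6] -4.3 w 0.03252668332723591 [-180.     0.    83.6]
```

jog_arm(motion=[[[0,0,0,0,0,0,0.4],[0,0,0,0,0,0,0.3],[0,0,0,0,0,0,0.3],[0,0,0,0,0,0,0.3],[0,0,0,0,0,0,0.3]]])

```text
time_s: 63.65
tool_pos: [0.6124, -0.1511, 0.1643]
tool_rot: [179.8, 0.0, 83.6]
force: [-0.3, -0.7, -0.1]
grip_width: 0.0592
grasp_force: 0.0
```

jog_arm(motion=[[[0,0,-0.1,0,0,0,0.3],[0,0,-0.3,0,0,0,0.3],[0,0,-0.6,0,0,0,0.3],[0,0,-1,0,0,0,0.3]]])

```text
time_s: 64.05
tool_pos: [0.6109, -0.1511, 0.264]
tool_rot: [-179.9, 0.0, 83.6]
force: [0.3, -0.2, -0.1]
grip_width: 0.0614
grasp_force: 0.0
```

jog_arm(motion=[[[0,0,-0.4,0,0,0,0.3],[0,0,-0.8,0,0,0,0.3],[0,0,-0.8,0,0,0,0.3],[0,0,-0.8,0,0,0,0.3],[0,0,-0.8,0,0,0,0.3]]])

```text
time_s: 64.55
tool_pos: [0.6111, -0.1512, 0.3428]
tool_rot: [-180.0, 0.0, 83.6]
force: [-0.4, 0.2, -0.3]
grip_width: 0.0609
grasp_force: 0.0
```

Run:
```python
from h import *
p,d,tp=snap('wrist','w18');P=cloud('wrist',d,tp);P[230:]=np.nan;z=P[...,2]
th=np.radians(-6.3);Rm=np.array([[np.cos(th),-np.sin(th)],[np.sin(th),np.cos(th)]])
F=(P[...,:2]-[.5873,.0534])@Rm
m=(z>.160)&(z<.195)&(abs(F[...,0])<.08)&(abs(F[...,1]+.19)<.05)
k=np.c_[F[m],z[m]];A=np.c_[2*k,np.ones(len(k))];s=np.linalg.lstsq(A,(k**2).sum(1),rcond=None)[0];c=s[:3];print('knob',len(k),c,np.sqrt(s[3]+c@c))
cover('c3')
s=load('sidec3')[0];cv2.imwrite('pics/fin.png',cv2.resize(s[90:270,150:350],None,fx=3,fy=3,interpolation=cv2.INTER_CUBIC)[:,:,::-1])
```

```text
knob 729 [ 0.04784089 -0.19955849  0.16750379] 0.01665659365100796
top 2447 slope x deg 0.13 z at -80,0,70: [0.126  0.1261 0.1263]
side 1765 slope x deg 0.13 z at -80,0,70: [0.1257 0.1259 0.1261]
```

View pics/fin.png

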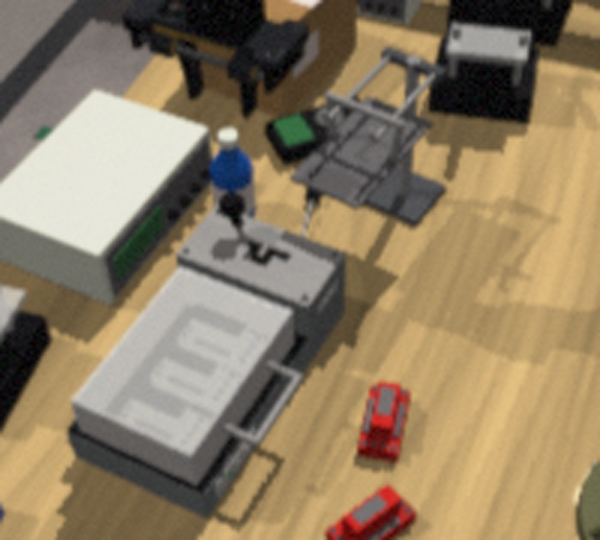

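Everything is in place: the knob is at the full-stroke end, the cover is flat shut over three modules, and the guard is hanging.

```bash
python3 -c "from cell import env;print(env.sign_off())"
```

```text
the job is handed in; nothing more can be done
None
```

The job is done and handed in at about 65 s of robot time: the guard hangs by its bail on the prongs, all three white modules sit flat in their own bays, the cover is fully shut, and the lever is at full stroke after about a second in the half-stroke notch.

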